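Lay down the reference block and set the aperture sleeve

ROBOT

A 6-joint arm with a two-finger parallel gripper is mounted at the origin on the work surface. World frame = base frame: x ahead of the robot, y to its left, z up, the work surface at z = 0. Lengths are in m, angles in rad, forces in N, time in s.
With the tool pointing down it reaches from about 0.4 to 0.825 m from the base axis. Payload 7 kg.
Tool frame: the origin (TCP) lies between the finger pads; the fingertips stand 17 mm ahead of it and the grasp point (between the pads) lies 2 mm behind it; x points along the fingers, z is the direction in which the jaws open and shut, and the axes are right-handed (so a half turn about x gives the same grasp; the last joint's range is limited). The gripper opens to 88 mm and grips with 3 to 60 N. Pads are 19 mm wide; open, the fingers measure 130 mm over their backs; the gripper's body (78 mm by 193 mm) begins 47 mm behind the grasp point.
Start: joints at [1.435, 0.359, 0.012, 0, -1.224, -0.288], TCP at [0.278, 0.615, 0.244] pointing down, gripper open.
Joint ranges: [-3.07, 3.07], [-1.43, 2.12], [-1.02, 1.25], [-3.03, 1.67], [-3.05, -0], [-3.03, 3.03]. Speed limits (rad/s): [2.39, 2.39, 3.01, 3.14, 3.14, 3.14].

INTERFACE

Orientations are given as [roll, pitch, yaw] about the fixed x, y, z axes, in that order (R = Rz(yaw) Ry(pitch) Rx(roll)).
In Python, from station import * gives the robot as it stands.
- The arm moves only by the tool step_arm, never from a script. Its argument "deltas" is a list of rows, each a list of 5 numbers: the shift along the tool's x, y, z in cm, then the turn about the tool's x in degrees, then the closure, from 0 (fully open) to 1 (shut). In form: [[dx, dy, dz, roll, fingers], ...]. A call has exactly 10 rows; each row is the pose to reach, as a shift and turn from the pose commanded when the call began, along the tool's axes at that moment; what a row does not reach only later rows make up. A row lasts 1/12 s, in which the tool goes at most 41.7 mm and 7.16 degrees, less where a joint would pass 70% of its speed; a pose out of reach is approached as far as the arm can. A call with a gripper value outside its range is refused whole. The fingers move at their own pace and stop on an object; "squeeze" is the grip in N (left out, the last holds). Time passes only in rows, so rows that repeat a pose let the fingers close, or fill a call up. It gives the time, the measured TCP pose, the force and the opening at its end, in the units of the state.
- get_state(): the state, without advancing time (a new reading comes with each control period).
- grab_frame(name): name is "scene" or "top" or "wrist"; returns a dict with "pixels" (400x640x3 uint8, red, green, blue), "range_z" (400x640 float32, m along the optical axis (not along the pixel's ray), 0 where there is no reading), "fx", "fy", "cx", "cy" (pixels), "view" (4x4, takes a point from world to camera coordinates); the wrist camera has in their place "hand_eye" (4x4, takes a point from camera to tool coordinates, whose origin is the TCP and whose axes are the tool frame's). Camera axes: x right, y down, z forward; pixel columns grow to the right and rows downward; lengths in m; the calibration is good to about 2 mm. A picture is of the moment at which its call begins: read the wrist's pose just before it.
- job_done(): hands the job in, once; it reports no verdict.
Trained networks look in the newest picture that a camera, given by its name, has taken for a name from the list of things; names that differ only in an ending like _2 or _b are one class to them, and where a whole thing is asked for, a point or a joint stands for the part that bears it (a point fixed in the world has none). Each returns a list of dicts, best first, with "conf" (0 to 1); they miss things now and then, are a little off and sometimes report something else, mostly with a low value. They report only what shows in the picture. A call takes as long as a camera call.
- boxes_of(thing, camera): "extent" ([left, top, right, bottom] in pixels, round what is visible of it).
- masks_of(thing, camera): "mask" (400x640 bool, what is visible of it) and "extent" ([left, top, right, bottom] in pixels, round what is visible of it).
The state is a dict: "t": time; "q": joint angles; "qd": joint speeds; "joint_efforts": joint torques, N m; "eef_pos": TCP position; "ee_rot": TCP orientation; "force": force on the tool from outside, world axes, zero at the start; "moment": the same for the moment, N m; "width": finger opening in m.
Only numpy, scipy, OpenCV 4.12 (cv2) and the standard library are available. Lean on these libraries where they do the work, as an engineer would, in place of code of your own. Each camera call takes 0.05 s, during which the arm holds its last target.

TASK

Get the analyser ready for the reference block: the tall white block stands on its end just in front of the low metal sample plate; push its foot up against the plate's edge and tip it over by its top so that it lies flat on its side, lengthwise on the plate. Turn the sleeve on the analyser's sloping face until it clicks into number 7 under the index mark. Leave the jar, vial, dish, carton and steel weight where they stand, and let go of everything at the end.

Things in the scene. Friction and masses are not known exactly. Their poses are not given: they have to be found in the camera images.
- sleeve (a joint): Angle of the scale sleeve, rad: number k is at the index mark at k x 0.5236 (7 at 3.665), solid end stops just beyond 0 and 9. Grows when turned CLOCKWISE seen looking down on its free end. A sprung ball clicks it into every number: let go, it falls into the nearest; about 0.1 N m turns it past a click; a light grip slips. Starts between 0 and 3.
- sleeve_grip (a point): Sleeve: ribbed grey round barrel, 34 mm diameter, 49 mm long, on a flat aluminium skirt (86 mm diameter, 6 mm thick, turns with it) with black numbers 0 to 9, 30 degrees apart. Point on the axis, 27.5 mm above the skirt, 21 mm below the free end. z is the axis, out of the free end: 35 degrees from vertical, leaning to the analyser's -x (robot's side). x, y turn with it.
- plate_edge (a point): Middle of the top front edge of the fixed aluminium sample plate, on the analyser's right. Axes are the analyser's: x from the robot's side away across the plate, y left along the front edge, z up. The plate is 8 mm thick on the bench, 110 mm along y (55 either side), 160 mm in +x. The housing's side wall is 80 mm to the left of this point.
- block_mid (a point): Centre of the loose white plastic block, 50 x 44 x 120 mm along its x, y, z, about 0.37 kg. Starts upright on the bench (this point 60 mm high), 8 to 25 mm short of the plate's edge, a 44 mm wide face towards it, turned up to 9 degrees. Leaned over about 23 degrees it falls by itself; pushed higher than about 25 mm above the bench it may tip instead of sliding.
- jar: Loose amber jar, 48 mm diameter, 60 mm high, standing left of the analyser; origin under its middle. Leave alone.
- vial: Loose clear vial, 28 mm diameter, 70 mm high, standing right of the plate; origin under its middle. Leave alone.
- dish: Loose glass dish, 70 mm diameter, 16 mm high, between the robot and the housing; origin under its middle. Leave alone.
- carton: Loose small white paper carton, 50 x 70 x 45 mm, right of the block; origin under its middle. Leave alone.
- weight: Loose steel weight, 32 mm diameter, 35 mm high, standing left of the analyser; origin under its middle. Leave alone.
- analyser: Fixed white wedge-shaped housing, 160 mm wide (y), 224 mm deep (x -84 to 140), sloping up from 52 mm high at the robot's side to 146 mm. Origin on the bench; x away from the robot's side, y to the left. The sleeve's axis leaves the sloping face at x 0, y 0, z 110 mm; the fixed black index mark is on that face, just uphill of the skirt.

How it is judged:
By the outcome, as a careful person would: the job done as asked, in the order asked, and still so for the second after the job is handed in, with the robot touching nothing.
It also fails if it takes over 72 s, if anything falls off the work surface, if the arm or the gripper's body presses on something with over 40 N, if the wrist force passes 120 N, or if a joint passes its speed limit or range.

## Working session

There is one attempt and no reset: what is moved stays moved. The work goes in short steps, Python scripts to look and compute and a tool call to move; the robot and the scene stay as the last step left them, time stands still between calls to the robot, and variables do not carry over. Pictures are saved under pics/ and viewed, and the job is handed in when it is done.

Besides the shell and the picture viewer there is one more tool, called after "Call:" in YAML: its name, and indented under it one key for each argument. step_arm: Moves the arm, as the interface text tells. Its arguments: {"type":"object","properties":{"deltas":{"type":"array"},"squeeze":{"type":"number"}},"required":["deltas"]}

```bash
mkdir -p pics; ls; cat > h.py <<'E'
from station import *
import numpy as np, cv2
from scipy.spatial.transform import Rotation as R
def save(f,n): cv2.imwrite('pics/'+n+'.png',cv2.cvtColor(f['pixels'],cv2.COLOR_RGB2BGR))
def cam2world(f,st=None):
    if 'view' in f: return np.linalg.inv(np.array(f['view']))
    T=np.eye(4);T[:3,:3]=R.from_euler('xyz',st['ee_rot']).as_matrix();T[:3,3]=st['eef_pos']
    return T@np.array(f['hand_eye'])
def cloud(f,st=None):
    z=f['range_z'].astype(float);v,u=np.mgrid[0:400,0:640]
    P=np.stack([(u-f['cx'])/f['fx']*z,(v-f['cy'])/f['fy']*z,z,np.ones_like(z)],-1)
    W=(P@cam2world(f,st).T)[...,:3];W[z==0]=np.nan
    return W
E
python3 - <<'E'
from h import *
s=get_state();print({k:np.round(v,3).tolist() for k,v in s.items()})
for n in ['scene','top']:
    f=grab_frame(n);save(f,n+'0');W=cloud(f)
    np.savez('/tmp/'+n+'0.npz',W=W,px=f['pixels'])
    print(n,np.round(np.linalg.inv(f['view']),3).tolist(),f['fx'])
    for t in ['sleeve','block_mid','jar','vial','dish','carton','weight','analyser']:
        for m in masks_of(t,n)[:2]:
            p=W[m['mask']];p=p[~np.isnan(p[:,0])]
            print(t,round(m['conf'],2),m['extent'],len(p),np.round(np.percentile(p,[3,50,97],axis=0),3).tolist() if len(p) else '')
E
```

```text
pics
{'t': 0.0, 'q': [1.435, 0.359, 0.011, -0.0, -1.224, -0.288], 'qd': [0.0, -0.0, 0.0, -0.001, -0.001, -0.002], 'joint_efforts': [-0.0, -58.272, 29.306, 6.997, 0.007, -0.0], 'eef_pos': [0.277, 0.615, 0.243], 'ee_rot': [0.069, 1.569, -1.926], 'force': [-0.511, 0.394, 0.746], 'moment': [-0.036, 0.016, 0.025], 'width': 0.088}
scene [[-0.646, 0.561, -0.517, 0.961], [0.763, 0.478, -0.436, 0.348], [0.003, -0.676, -0.736, 0.684], [0.0, 0.0, 0.0, 1.0]] 372.9737878392899
block_mid 0.57 [291.3, 164.3, 322.9, 211.7] 1149 [[0.499, -0.079, 0.019], [0.536, -0.047, 0.09], [0.548, -0.039, 0.122]]
jar 0.82 [385.3, 272.8, 415.6, 303.4] 725 [[0.56, 0.216, 0.011], [0.587, 0.238, 0.057], [0.599, 0.256, 0.063]]
vial 0.82 [220.0, 177.5, 234.3, 205.1] 221 [[0.613, -0.239, 0.007], [0.625, -0.229, 0.04], [0.634, -0.223, 0.071]]
vial 0.44 [387.2, 272.3, 416.8, 305.1] 803 [[0.55, 0.211, 0.001], [0.586, 0.237, 0.053], [0.599, 0.256, 0.062]]
dish 0.88 [375.5, 217.2, 407.0, 239.0] 569 [[0.422, 0.103, 0.004], [0.447, 0.131, 0.011], [0.48, 0.162, 0.018]]
carton 0.71 [257.1, 149.0, 288.3, 181.2] 660 [[0.456, -0.259
[... 887 characters left out ...]
 0.25, 0.063]]
jar 0.82 [214.4, 187.9, 241.1, 215.2] 482 [[0.552, 0.209, 0.01], [0.572, 0.226, 0.059], [0.593, 0.25, 0.062]]
vial 0.54 [429.4, 178.2, 444.6, 197.2] 188 [[0.608, -0.245, 0.008], [0.616, -0.232, 0.046], [0.628, -0.225, 0.073]]
dish 0.83 [253.8, 246.3, 287.7, 278.2] 786 [[0.423, 0.101, 0.003], [0.452, 0.131, 0.011], [0.482, 0.16, 0.018]]
weight 0.77 [232.9, 139.7, 244.6, 159.2] 174 [[0.685, 0.203, 0.009], [0.695, 0.216, 0.035], [0.711, 0.228, 0.038]]
weight 0.35 [258.1, 108.7, 395.6, 232.7] 12448 [[0.53, -0.125, 0.007], [0.634, 0.049, 0.11], [0.733, 0.15, 0.154]]
analyser 0.68 [257.6, 106.6, 393.7, 233.4] 12339 [[0.53, -0.125, 0.007], [0.634, 0.049, 0.11], [0.733, 0.149, 0.154]]
```

```bash
python3 - <<'E'
import cv2
a=cv2.imread('pics/top0.png')[90:290,200:460];cv2.imwrite('pics/top0c.png',cv2.resize(a,None,fx=3,fy=3,interpolation=2))
a=cv2.imread('pics/scene0.png')[140:350,200:440];cv2.imwrite('pics/scene0c.png',cv2.resize(a,None,fx=2.8,fy=2.8,interpolation=2))
E
```

```text
(no output)
```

View pics/top0c.png

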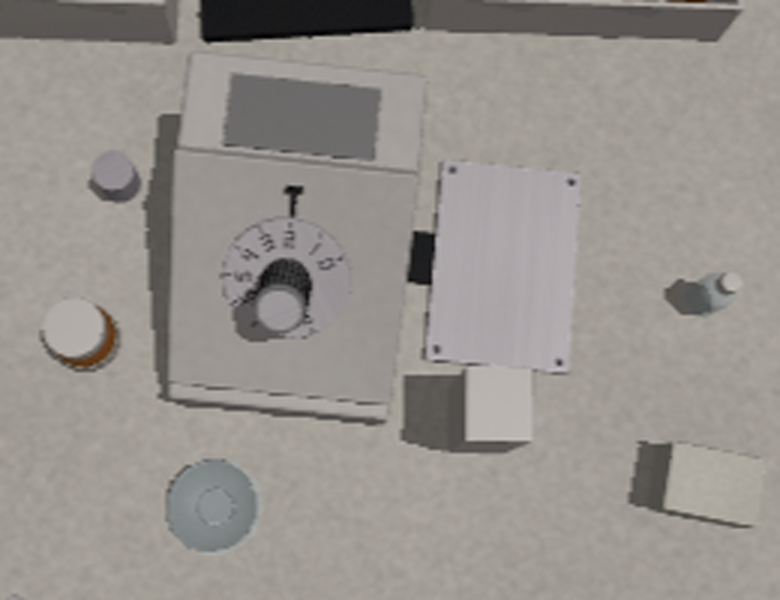

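View pics/scene0c.png

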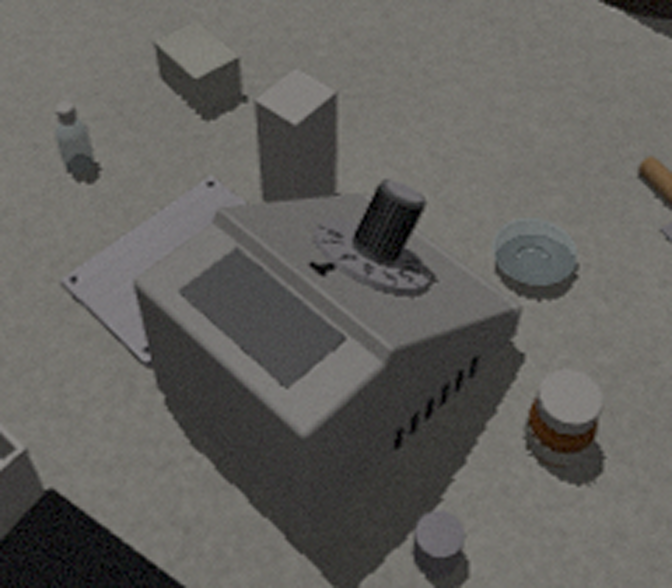

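```bash
python3 - <<'E'
from h import *
for n in ['top','scene']:
    d=np.load(f'/tmp/{n}0.npz');W=d['W']
    x,y,z=W[...,0],W[...,1],W[...,2]
    def rect(m,nm):
        m=m.astype(np.uint8);k,l,s,c=cv2.connectedComponentsWithStats(m)
        i=1+np.argmax(s[1:,4]);p=W[l==i][:,:2]
        r=cv2.minAreaRect((p*1000).astype(np.float32));print(n,nm,len(p),r,np.round(np.nanmedian(W[l==i][:,2]),4))
        print('   ',np.round(cv2.boxPoints(r)).tolist())
    rect((z>.0045)&(z<.013)&(x>.5)&(x<.75)&(y<0.03)&(y>-.2),'plate')
    rect((z>.114)&(z<.128)&(x>.47)&(x<.57)&(y<-.01)&(y>-.12),'blocktop')
    # top housing
    rect((z>.138)&(z<.152)&(x>.6)&(x<.85)&(y<.2)&(y>-.12),'roof')
    m=(z>.155)&(z<.18)&(x>.5)&(x<.65)&(y>0)&(y<.15); print('free end',np.round(np.nanmean(W[m],0),4),m.sum(),np.round(np.nanmin(W[m],0),3),np.round(np.nanmax(W[m],0),3))
    # slope plane
    m=(z>.06)&(z<.14)&(x>.5)&(x<.72)&(y>-.02)&(y<.16); p=W[m]
    rng=np.random.default_rng(0);best=0
    for _ in range(300):
        q=p[rng.choice(len(p),3)];nn=np.cross(q[1]-q[0],q[2]-q[0]);nn/=np.linalg.norm(nn)+1e-12
        inl=abs((p-q[0])@nn)<.002
        if inl.sum()>best:best=inl.sum();b=inl
    q=p[b];c=q.mean(0);nn=np.linalg.svd(q-c,full_matrices=False)[2][2];nn*=np.sign(nn[2])
    print('slope n',nn,'tilt',np.degrees(np.arccos(nn[2])),'yaw',np.degrees(np.arctan2(-nn[1],-nn[0])),best,c)
    if n=='top':
        r=cv2.minAreaRect((q[:,:2]*1000).astype(np.float32));print(np.round(cv2.boxPoints(r)).tolist())
E
```

```text
top plate 3259 ((644.0328369140625, -74.62487030029297), (129.66001892089844, 160.66078186035156), 85.58926391601562) 0.0088
    [[559.0, -133.0], [719.0, -145.0], [729.0, -16.0], [569.0, -4.0]]
top blocktop 561 ((522.3297119140625, -62.54768371582031), (49.645164489746094, 42.757781982421875), 0.1994149386882782) 0.1208
    [[497.0, -41.0], [498.0, -84.0], [547.0, -84.0], [547.0, -41.0]]
top roof 2639 ((708.9412231445312, 71.45191192626953), (160.16600036621094, 71.23222351074219), 85.74545288085938) 0.1476
    [[667.0, -6.0], [739.0, -11.0], [750.0, 149.0], [679.0, 154.0]]
free end [0.5803 0.0806 0.1599] 183 [0.566 0.065 0.155] [0.595 0.097 0.166]
slope n [-0.5715237   0.04488691  0.81935696] tilt 34.97952542161084 yaw -4.49073603808731 3125 [0.58668834 0.08058884 0.09775382]
[[526.0, 5.0], [644.0, -4.0], [656.0, 155.0], [538.0, 164.0]]
scene plate 1252 ((642.6773681640625, -83.29887390136719), (110.4561538696289, 161.3040771484375), 85.93875122070312) 0.0091
    [[558.0, -133.0], [719.0, -144.0], [727.0, -34.0], [566.0, -22.0]]
scene blocktop 373 ((522.4227905273438, -60.924861907958984), (51.981544494628906, 44.75252914428711), 0.4940849542617798) 0.1208
    [[496.0, -39.0], [497.0, -84.0], [549.0, -83.0], [548.0, -38.0]]
scene roof 4054 ((688.2318115234375, 74.61558532714844), (160.26730346679688, 114.59197235107422), 85.61519622802734) 0.1477
    [[625.0, -1.0], [739.0, -10.0], [751.0, 150.0], [637.0, 159.0]]
free end [0.5846 0.0847 0.1598] 158 [0.57  0.067 0.155] [0.596 0.1   0.167]
slope n [-0.57109806  0.04421242  0.81969035] tilt 34.9461917817632 yaw -4.426810090185147 1327 [0.59714116 0.09362648 0.10490552]
```

```bash
cat >> h.py <<'E'
YAW=np.radians(-4.35)
AX=np.array([np.cos(YAW),np.sin(YAW),0]);AY=np.array([-np.sin(YAW),np.cos(YAW),0])
PE=np.array([.5625,-.078,.008]);AO=np.array([.6054,.080,0])
def to(target,az=None):
    """target TCP world; az desired azimuth of tool z deg (mod 180)"""
    s=get_state();M=R.from_euler('xyz',s['ee_rot']).as_matrix()
    cur=np.degrees(np.arctan2(M[1,2],M[0,2]));d=M.T@(np.array(target)-s['eef_pos'])*100
    roll=None
    if az is not None: roll=-((az-cur+90)%180-90)
    print('t',round(s['t'],2),'pos',np.round(s['eef_pos'],4),'jaw az',round(cur,2),'q',np.round(s['q'],3),'w',round(s['width'],4),'F',np.round(s['force'],1))
    print('delta cm',np.round(d,2),'roll',roll)
E
python3 - <<'E'
from h import *
to([.522,-.062,.20],90.3)
M=R.from_euler('xyz',get_state()['ee_rot']).as_matrix();print(M.round(3))
E
```

```text
t 0.9 pos [0.2776 0.6153 0.2436] jaw az -114.28 q [ 1.435  0.359  0.012 -0.    -1.224 -0.288] w 0.0874 F [ 0.2  0.4 -0.3]
delta cm [ 4.35 50.13 51.68] roll -24.581796200543636
[[-0.     0.912 -0.411]
 [ 0.    -0.411 -0.912]
 [-1.    -0.    -0.   ]]
```

Call:
step_arm:
  deltas:
    - [0,2,2,-1,0.2]
    - [0,4.5,4.5,-3,0.2]
    - [0,7.2,7.2,-6,0.32]
    - [0,10,10,-9,0.32]
    - [0,12.8,12.8,-12,0.32]
    - [0,15.6,15.6,-15,0.32]
    - [0,18.4,18.4,-18,0.32]
    - [0,21.2,21.2,-21,0.32]
    - [0,24,24,-24,0.32]
    - [0,26.5,26.5,-24.6,0.32]

```text
t: 1.73
eef_pos: [0.4104, 0.2626, 0.244]
ee_rot: [2.469, 1.57, 0.907]
force: [0.5, 0.8, -0.1]
width: 0.0597
```

```bash
python3 - <<'E'
from h import *
to([.522,-.062,.20],-89.7)
E
```

```text
t 1.73 pos [0.4104 0.2626 0.244 ] jaw az -89.49 q [ 0.974  0.045 -0.389  0.    -1.136  0.606] w 0.0597 F [ 0.5  0.8 -0.1]
delta cm [ 4.38 10.87 32.56] roll 0.2093333680974041
```

Call:
step_arm:
  deltas:
    - [0,0.6,1.8,0,0.32]
    - [0,1.6,4.8,0,0.32]
    - [0,2.9,8.5,0,0.32]
    - [0,4.2,12.3,0,0.32]
    - [0,5.5,16.2,0,0.32]
    - [0,6.8,20.2,0,0.32]
    - [0,8.1,24.2,0,0.32]
    - [1.5,9.4,28.2,0,0.32]
    - [3,10.5,31.5,0,0.32]
    - [4.4,10.9,32.6,0.2,0.32]

```text
t: 2.57
eef_pos: [0.5218, -0.0645, 0.199]
ee_rot: [0.973, 1.57, -0.598]
force: [0.1, -0.1, -0.0]
width: 0.0596
```

```bash
python3 - <<'E'
from h import *
s=get_state()
f=grab_frame('wrist');save(f,'w1');W=cloud(f,s)
x,y,z=[W[...,i] for i in range(3)]
for m in masks_of('block_mid','wrist')[:2]: print(m['conf'],m['extent'])
m=(z>.112)&(z<.13);k,l,st,c=cv2.connectedComponentsWithStats(m.astype(np.uint8))
i=1+np.argmax(st[1:,4]);p=W[l==i];r=cv2.minAreaRect((p[:,:2]*1000).astype(np.float32));print(r,len(p),np.median(p[:,2]),st[i])
m=(z>.004)&(z<.013)&(x>.55)&(x<.75)&(y<0.0)&(y>-.17);p=W[m];print(len(p))
if len(p)>50:
  r=cv2.minAreaRect((p[:,:2]*1000).astype(np.float32));print(r,cv2.boxPoints(r).tolist())
to([.522,-.062,.089],-89.7)
E
```

```text
0.82 [286.4, 155.6, 348.2, 244.3]
((614.3162231445312, 67.80229949951172), (70.94697570800781, 160.2709197998047), 8.596659660339355) 10277 0.12307679298306928 [    0     0   226   135 10277]
17055
((633.2613525390625, -70.46763610839844), (137.40719604492188, 135.37774658203125), 85.80228424072266) [[560.72509765625, -134.03221130371094], [695.7396240234375, -143.941650390625], [705.797607421875, -6.9030609130859375], [570.7830810546875, 3.006378173828125]]
t 2.67 pos [ 0.5199 -0.0631  0.197 ] jaw az -90.13 q [ 2.540e-01  1.500e-01 -3.830e-01 -1.000e-03 -1.042e+00  1.315e+00] w 0.0594 F [-0.   0.3 -0.1]
delta cm [10.8   0.26 -0.12] roll -0.4257515607570497
```

View pics/w1.png

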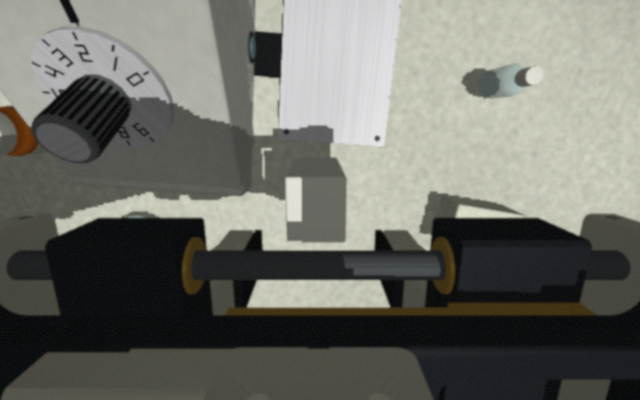

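```bash
python3 - <<'E'
from h import *
s=get_state()
f=grab_frame('wrist');W=cloud(f,s)
m=masks_of('block_mid','wrist')[0]['mask'];p=W[m];p=p[(p[:,2]>.112)&(p[:,2]<.13)]
r=cv2.minAreaRect((p[:,:2]*1000).astype(np.float32));print(r,len(p),np.median(p[:,2]),np.median(p,0))
to([.5225,-.062,.089],-89.7)
E
```

```text
((523.8866577148438, -63.4566535949707), (50.39250946044922, 44.12284469604492), 0.8848300576210022) 4111 0.11913751485916993 [ 0.52578056 -0.06368626  0.11913751]
t 2.77 pos [ 0.5209 -0.0611  0.1995] jaw az -89.95 q [ 0.258  0.146 -0.381  0.    -1.044  1.314] w 0.0595 F [-1.1  0.1  0.2]
delta cm [11.05  0.17  0.09] roll -0.2514890796944371
```

Call:
step_arm:
  deltas:
    - [1.5,0,0,0,0.32]
    - [4,0,0,0,0.32]
    - [7,0.1,0,0,0.32]
    - [9.5,0.1,0,0,0.32]
    - [11,0.1,0,0,0.32]
    - [11.4,0.1,0,0,0.32]
    - [11.4,0.1,0,0,0.6]
    - [11.4,0.1,0,0,0.6]
    - [11.4,0.1,0,0,0.6]
    - [11.4,0.1,0,0,0.6]
  squeeze: 20

```text
t: 3.6
eef_pos: [0.5231, -0.0602, 0.0873]
ee_rot: [1.723, 1.568, 0.155]
force: [-1.3, 1.3, 6.1]
width: 0.0442
```

```bash
python3 - <<'E'
from h import *
to([.5225,-.062,.085],-94.35)
E
```

```text
t 3.6 pos [ 0.5231 -0.0602  0.0873] jaw az -89.84 q [ 0.258  0.275 -0.516  0.    -0.777  1.315] w 0.0442 F [-1.3  1.3  6.1]
delta cm [ 0.23 -0.06  0.18] roll 4.507909279357108
```

Call:
step_arm:
  deltas:
    - [0,0,0,1.5,0.6]
    - [0,0,0.1,3,0.6]
    - [0,0.1,0.3,4.4,0.6]
    - [0,0.3,0.5,4.4,0.6]
    - [0,0.5,0.7,4.4,0.6]
    - [0,0.7,0.8,4.4,0.6]
    - [0,0.9,0.9,4.4,0.6]
    - [0,1.1,0.9,4.4,0.6]
    - [0,1.2,0.9,4.4,0.6]
    - [0,1.2,0.9,4.4,0.6]
  squeeze: 30

```text
t: 4.43
eef_pos: [0.5335, -0.0693, 0.0875]
ee_rot: [-3.07, 1.57, 1.567]
force: [-8.3, 3.8, 15.1]
width: 0.044
```

```bash
python3 - <<'E'
from h import *
to([.5225,-.062,.085],-94.35)
f=grab_frame('top');W=cloud(f);save(f,'t2')
c=f['pixels'][120:260,300:420];cv2.imwrite('pics/t2c.png',cv2.cvtColor(cv2.resize(c,None,fx=4,fy=4,interpolation=2),4))
m=(W[...,2]>.002)
E
```

```text
t 4.43 pos [ 0.5335 -0.0693  0.0875] jaw az -94.28 q [ 2.350e-01  2.920e-01 -4.880e-01 -1.000e-03 -7.900e-01  1.262e+00] w 0.044 F [-8.3  3.8 15.1]
delta cm [ 0.25 -1.15 -0.64] roll 0.07009238278779151
```

View pics/t2c.png

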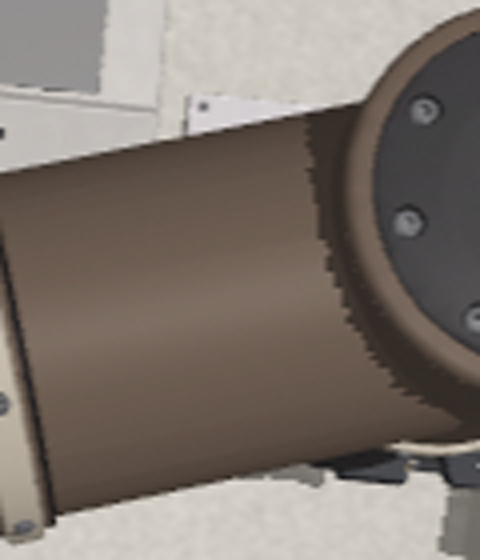

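Call:
step_arm:
  deltas:
    - [-0.1,0,0,0,0.6]
    - [-0.1,0,0,0,0.6]
    - [-0.1,0.1,0,0,0.6]
    - [-0.1,0.1,0,0,0.6]
    - [-0.1,0.2,0,0,0.6]
    - [-0.1,0.2,0,0,0.6]
    - [-0.1,0.3,0,0,0.6]
    - [-0.1,0.3,0,0,0.6]
    - [-0.1,0.4,0,0,0.6]
    - [-0.1,0.4,0,0,0.6]

```text
t: 5.32
eef_pos: [0.5372, -0.0698, 0.0878]
ee_rot: [-1.571, 1.57, 3.067]
force: [-8.5, 4.3, 15.8]
width: 0.044
```

```bash
python3 - <<'E'
from h import *
to([.5225,-.062,.085],-94.35)
s=get_state();f=grab_frame('scene');W=cloud(f)
c=f['pixels'][130:240,230:350];cv2.imwrite('pics/s3c.png',cv2.cvtColor(cv2.resize(c,None,fx=5,fy=5,interpolation=2),4))
f=grab_frame('wrist');save(f,'w3')
E
```

```text
t 5.32 pos [ 0.5372 -0.0698  0.0878] jaw az -94.28 q [ 0.232  0.298 -0.479 -0.    -0.795  1.264] w 0.044 F [-8.5  4.3 15.8]
delta cm [ 0.28 -1.52 -0.67] roll 0.07423895380144074
```

View pics/s3c.png

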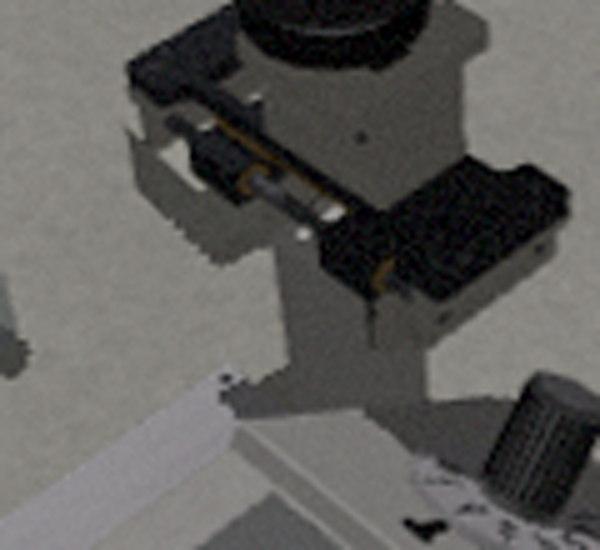

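View pics/w3.png

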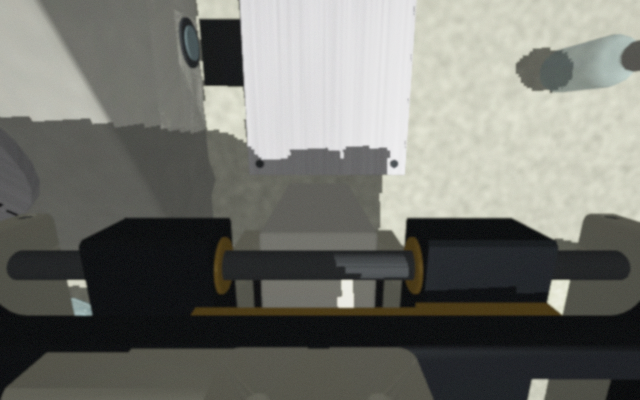

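Call:
step_arm:
  deltas:
    - [-0.1,0.1,0,0,0.6]
    - [-0.1,0.1,0,0,0.6]
    - [-0.1,0.2,0,0,0.6]
    - [-0.1,0.2,0,0,0.6]
    - [-0.1,0.3,0,0,0.6]
    - [-0.1,0.3,0,0,0.6]
    - [-0.1,0.3,0,0,0.6]
    - [-0.1,0.3,0,0,0.6]
    - [-0.1,0.3,0,0,0.6]
    - [-0.1,0.3,0,0,0.6]

```text
t: 6.25
eef_pos: [0.5404, -0.0703, 0.0878]
ee_rot: [-1.311, 1.57, -2.957]
force: [-4.8, 2.3, 6.1]
width: 0.0437
```

```bash
python3 - <<'E'
from h import *
to([.5225,-.062,.085],-94.35)
E
```

```text
t 6.25 pos [ 0.5404 -0.0703  0.0878] jaw az -94.28 q [ 0.23   0.302 -0.472 -0.    -0.797  1.266] w 0.0437 F [-4.8  2.3  6.1]
delta cm [ 0.28 -1.85 -0.69] roll 0.06714391288443267
```

Call:
step_arm:
  deltas:
    - [0,0.1,0,0,0.6]
    - [0,0.1,0,0,0.6]
    - [0,0.2,0,0,0.6]
    - [0,0.2,0,0,0.6]
    - [0,0.3,0,0,0.6]
    - [0,0.3,0,0,0.6]
    - [0,0.4,0,0,0.6]
    - [0,0.4,0,0,0.6]
    - [0,0.4,0,0,0.6]
    - [0,0.4,0,0,0.6]

```text
t: 7.08
eef_pos: [0.5442, -0.0709, 0.0878]
ee_rot: [-1.139, 1.569, -2.784]
force: [-5.1, 0.8, 7.6]
width: 0.0441
```

```bash
python3 - <<'E'
from h import *
to([.5225,-.062,.085],-94.35)
print(get_state()['moment'])
s=get_state();f=grab_frame('scene');W=cloud(f)
c=f['pixels'][130:240,230:350];cv2.imwrite('pics/s4c.png',cv2.cvtColor(cv2.resize(c,None,fx=5,fy=5,interpolation=2),4))
f=grab_frame('wrist');save(f,'w4')
E
```

```text
t 7.08 pos [ 0.5442 -0.0709  0.0878] jaw az -94.29 q [ 0.228  0.308 -0.463  0.    -0.801  1.268] w 0.0441 F [-5.1  0.8  7.6]
delta cm [ 0.28 -2.23 -0.72] roll 0.061217946479033
[ 0.13718964  2.07532709 -0.00956473]
```

View pics/s4c.png

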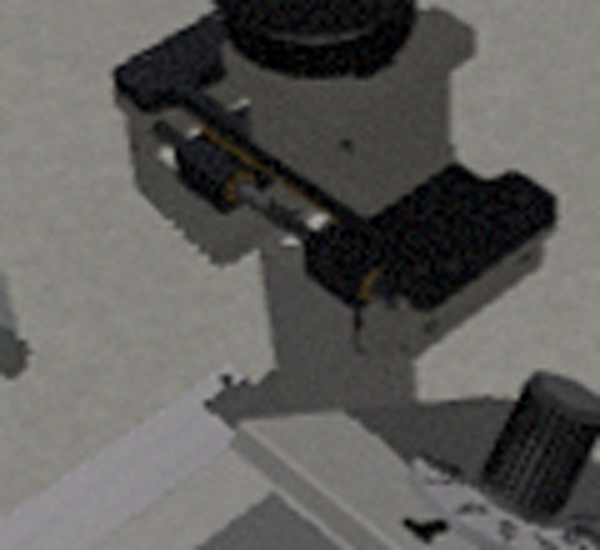

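View pics/w4.png

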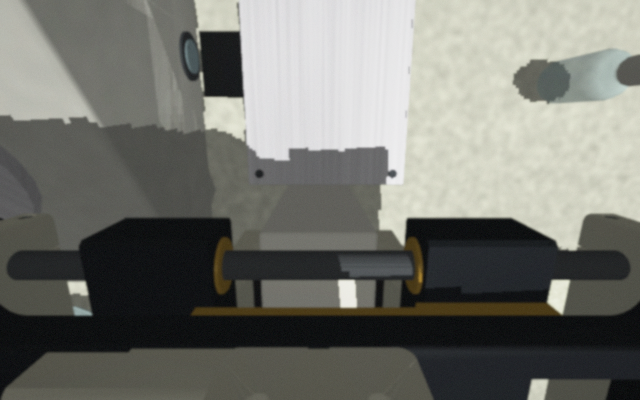

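```bash
python3 - <<'E'
from h import *
s=get_state();f=grab_frame('wrist');W=cloud(f,s)
for c in (295,310,325,340):
    for r in range(178,246,6):
        d=W[r,c]-PE; print((r,c),np.round([d@AX*1000,d@AY*1000,W[r,c,2]*1000],1).tolist(),end=' ')
    print()
E
```

```text
(178, 295) [6.6, 21.4, 7.1] (184, 295) [2.0, 21.6, 5.9] (190, 295) [3.2, 19.8, 31.2] (196, 295) [4.2, 18.3, 51.5] (202, 295) [4.9, 17.2, 67.6] (208, 295) [5.6, 16.2, 81.6] (214, 295) [6.1, 15.4, 93.2] (220, 295) [6.2, 14.7, 102.0] (226, 295) [6.6, 14.1, 110.9] (232, 295) [6.8, 13.6, 118.2] (238, 295) [4.8, 13.6, 119.1] (244, 295) [2.3, 13.6, 118.8] 
(178, 310) [6.5, 10.8, 6.7] (184, 310) [1.9, 10.9, 5.2] (190, 310) [3.2, 10.2, 31.0] (196, 310) [4.2, 9.7, 51.5] (202, 310) [4.6, 9.3, 66.4] (208, 310) [5.2, 9.0, 80.0] (214, 310) [5.8, 8.7, 92.2] (220, 310) [6.5, 8.4, 103.0] (226, 310) [6.6, 8.2, 111.1] (232, 310) [6.7, 8.1, 118.0] (238, 310) [5.0, 8.0, 119.8] (244, 310) [2.5, 8.0, 119.4] 
(178, 325) [6.6, 0.2, 7.2] (184, 325) [2.3, 0.1, 7.4] (190, 325) [3.3, 0.6, 31.2] (196, 325) [4.3, 1.1, 51.9] (202, 325) [4.8, 1.4, 67.2] (208, 325) [5.4, 1.7, 80.8] (214, 325) [5.6, 1.9, 91.6] (220, 325) [6.2, 2.2, 102.0] (226, 325) [6.7, 2.4, 111.4] (232, 325) [6.7, 2.5, 118.1] (238, 325) [4.4, 2.5, 118.1] (244, 325) [2.5, 2.5, 119.2] 
(178, 340) [6.6, -10.5, 6.8] (184, 340) [2.1, -10.6, 6.3] (190, 340) [3.3, -8.9, 31.2] (196, 340) [4.0, -7.6, 50.7] (202, 340) [4.8, -6.5, 67.1] (208, 340) [5.3, -5.6, 80.7] (214, 340) [5.3, -4.9, 90.7] (220, 340) [6.2, -4.1, 102.2] (226, 340) [6.7, -3.5, 111.1] (232, 340) [6.9, -3.0, 118.5] (238, 340) [5.0, -2.9, 119.8] (244, 340) [2.2, -3.1, 118.6]
```

Call:
step_arm:
  deltas:
    - [0,0,0,0,0.5]
    - [0,0,0,0,0.32]
    - [0,0,0,0,0.32]
    - [0,0,0,0,0.32]
    - [-1,0,0,0,0.32]
    - [-2.5,0,0,0,0.32]
    - [-4,0,0,0,0.32]
    - [-5.5,0,0,0,0.32]
    - [-7,0,0,0,0.32]
    - [-7.5,-0.5,0,0,0.4]

```text
t: 8.07
eef_pos: [0.5419, -0.07, 0.1655]
ee_rot: [1.657, 1.567, 0.012]
force: [-0.1, 0.4, 0.3]
width: 0.0565
```

```bash
python3 - <<'E'
from h import *
s=get_state();f=grab_frame('wrist');W=cloud(f,s);save(f,'w5')
m=masks_of('block_mid','wrist');print([(a['conf'],a['extent']) for a in m])
p=W[m[0]['mask']];d=p-PE;t=d[(p[:,2]>.114)&(p[:,2]<.126)]
print('top',np.round(np.percentile(t@AX,[2,50,98])*1000,1),np.round(np.percentile(t@AY,[2,50,98])*1000,1),len(t))
q=np.c_[d@AX,d@AY,p[:,2]]*1000
for z in range(10,120,15):
    k=q[abs(q[:,2]-z)<4]; 
    if len(k)>3: print(z,np.round(np.median(k,0),1),len(k))
to(PE+AX*-.070+AY*.005+[0,0,.150],-94.35)
E
```

```text
[(0.6, [283.3, 166.1, 355.7, 249.2])]
top [-34.3 -15.5   1.8] [-16.1   4.6  25.8] 4107
10 [ 2.   4.1 10.5] 41
25 [ 1.9  3.3 23.5] 71
40 [ 1.9  3.8 40.2] 54
55 [ 1.9  3.1 55.4] 74
70 [ 1.9  4.4 70.3] 111
85 [ 1.8  4.5 85.2] 138
100 [ 1.9  4.6 99.9] 168
115 [-13.8   4.6 118.5] 1788
t 8.17 pos [ 0.54   -0.07    0.1639] jaw az -94.28 q [ 0.231  0.212 -0.389 -0.    -0.968  1.265] w 0.0534 F [-0.5  0.  -0.4]
delta cm [ 0.58 -4.7   0.13] roll 0.06583952588599118
```

View pics/w5.png

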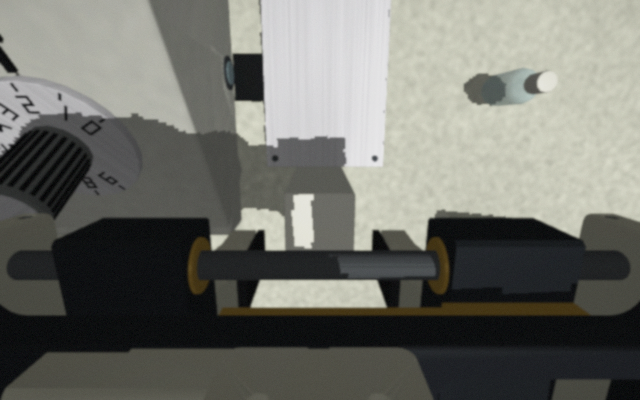

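Call:
step_arm:
  deltas:
    - [0,-1.5,0.1,0,1]
    - [0,-3.5,0.1,0,1]
    - [0,-5,0.1,0,1]
    - [0,-5.3,0.1,0,1]
    - [0,-5.3,0.1,0,1]
    - [1,-5.3,0.1,0,1]
    - [2.5,-5.3,0.1,0,1]
    - [4,-5.3,0.1,0,1]
    - [5,-5.3,0.1,0,1]
    - [5.2,-5.3,0.1,0,1]

```text
t: 9.0
eef_pos: [0.4862, -0.0674, 0.108]
ee_rot: [-1.318, 1.567, -2.964]
force: [-0.3, -0.6, -0.0]
width: 0.0007
```

```bash
python3 - <<'E'
from h import *
to(PE+AX*-.055+AY*.005+[0,0,.104],-94.35)
s=get_state();f=grab_frame('wrist');W=cloud(f,s);save(f,'w6')
E
```

```text
t 9.0 pos [ 0.4862 -0.0674  0.108 ] jaw az -94.31 q [ 0.264  0.197 -0.564 -0.    -0.814  1.232] w 0.0007 F [-0.3 -0.6 -0. ]
delta cm [-0.41  2.19 -0.02] roll 0.042567032232710744
```

View pics/w6.png

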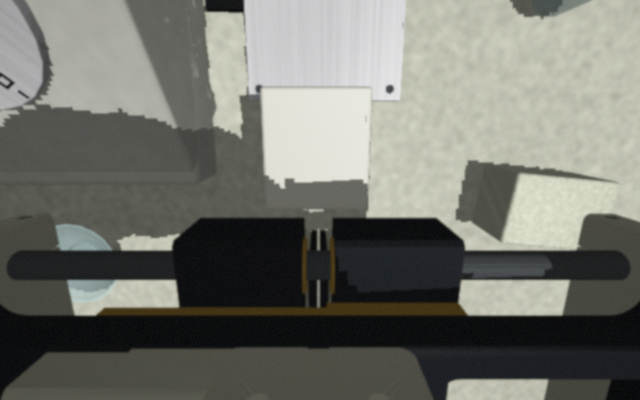

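Call:
step_arm:
  deltas:
    - [0,0.7,0,0,1]
    - [0,1.4,0,0,1]
    - [0,1.8,0,0,1]
    - [0,2.2,0,0,1]
    - [0,2.6,0,0,1]
    - [0,3,0,0,1]
    - [0,3.4,0,0,1]
    - [0,3.8,0,0,1]
    - [0,4.2,0,0,1]
    - [0,4.5,0,0,1]

```text
t: 9.88
eef_pos: [0.5326, -0.0705, 0.1106]
ee_rot: [1.618, 1.57, -0.028]
force: [-0.5, 0.2, 0.5]
width: 0.0005
```

```bash
python3 - <<'E'
from h import *
to(PE+AX*-.005+AY*.005+[0,0,.104],-94.35)
s=get_state();f=grab_frame('wrist');W=cloud(f,s);save(f,'w7')
E
```

```text
t 9.88 pos [ 0.5326 -0.0705  0.1106] jaw az -94.27 q [ 0.234  0.261 -0.466  0.    -0.843  1.263] w 0.0005 F [-0.5  0.2  0.5]
delta cm [-0.14  2.54  0.03] roll 0.07505442907151405
```

View pics/w7.png

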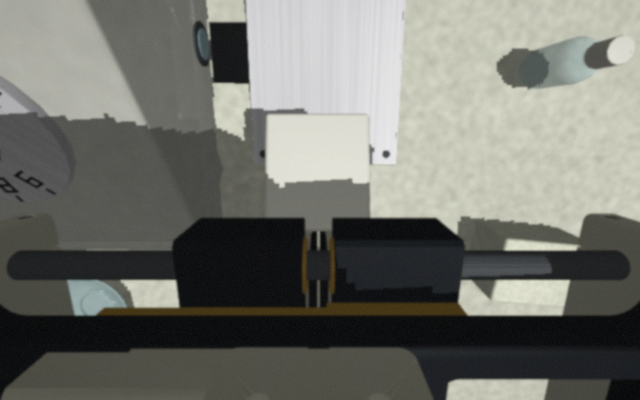

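Call:
step_arm:
  deltas:
    - [0,0.3,0,0,1]
    - [0,0.6,0,0,1]
    - [0,0.9,0,0,1]
    - [0,1.2,0,0,1]
    - [0,1.5,0,0,1]
    - [0,1.8,0,0,1]
    - [0,2.1,0,0,1]
    - [0,2.3,0,0,1]
    - [0,2.3,0,0,1]
    - [0,2.3,0,0,1]

```text
t: 10.77
eef_pos: [0.5548, -0.0722, 0.1104]
ee_rot: [-1.574, 1.571, 3.064]
force: [-1.4, 0.3, 0.3]
width: 0.0004
```

```bash
python3 - <<'E'
from h import *
to(PE+AX*-.005+AY*.005+[0,0,.104],-94.35)
s=get_state();f=grab_frame('wrist');W=cloud(f,s);save(f,'w8')
E
```

```text
t 10.77 pos [ 0.5548 -0.0722  0.1104] jaw az -94.29 q [ 0.22   0.295 -0.417 -0.    -0.859  1.276] w 0.0004 F [-1.4  0.3  0.3]
delta cm [-0.16  0.31  0.02] roll 0.059077494930960484
```

View pics/w8.png

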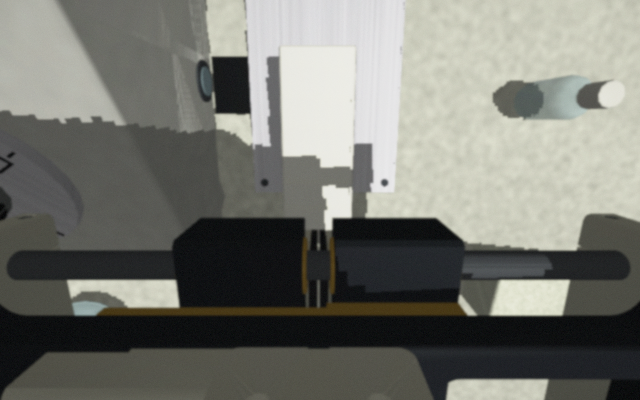

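Call:
step_arm:
  deltas:
    - [-1,-0.3,0,0,1]
    - [-3,-0.5,0,0,1]
    - [-6,-0.5,0,0,0.8]
    - [-9,-0.5,0,0,0.6]
    - [-11,-0.5,-1,0,0.45]
    - [-12,-0.5,-4,0,0.37]
    - [-12,-0.5,-7,0,0.37]
    - [-12,0,-10,0,0.37]
    - [-12,0,-13,0,0.37]
    - [-12,0,-14,0,0.37]

```text
t: 11.65
eef_pos: [0.5654, 0.0703, 0.2316]
ee_rot: [2.183, 1.569, 0.539]
force: [0.5, -0.6, 0.1]
width: 0.0483
```

```bash
python3 - <<'E'
from h import *
to(AO+AX*-.0245+[0,0,.20],-94.35)
for n in ['wrist','top']:
    s=get_state();f=grab_frame(n);W=cloud(f,s);save(f,n+'9')
    x,y,z=[W[...,i] for i in range(3)]
    ms=masks_of('block_mid',n);print([(round(a['conf'],2),a['extent']) for a in ms])
    if ms:
        p=W[ms[0]['mask']];d=p-PE;t=d[(p[:,2]>.05)&(p[:,2]<.07)];print(n,'block z',np.round(np.percentile(p[:,2],[5,50,95]),4),'x',np.round(np.percentile(t@AX,[1,99])*1000,1),'y',np.round(np.percentile(t@AY,[1,99])*1000,1))
    d=W-AO;xa,ya=d@AX,d@AY
    m=(z>.158)&(z<.172)&(abs(xa+.03)<.03)&(abs(ya)<.03)
    print('end',m.sum(),np.nanmean(xa[m]),np.nanmean(ya[m]),np.nanmin(ya[m]),np.nanmax(ya[m]))
    u=xa*np.sin(np.radians(-35))+(z-.11)*np.cos(np.radians(35)) # along axis
    v=xa*np.cos(np.radians(35))+(z-.11)*np.sin(np.radians(35)) # uphill
    m=(abs(u-.055)<.003)&(abs(v)<.03)&(abs(ya)<.03);print('endface',m.sum(),[np.round(np.nanpercentile(k[m]*1000,[2,98]),1) for k in(u,v,ya)])
E
```

```text
t 11.65 pos [0.5654 0.0703 0.2316] jaw az -94.18 q [ 0.467  0.194 -0.243 -0.    -1.132  1.031] w 0.0483 F [ 0.5 -0.6  0.1]
delta cm [ 3.16  1.46 -1.26] roll 0.17022251305438374
[(0.69, [422.5, 72.7, 496.0, 200.2])]
wrist block z [nan nan nan] x [-19.2  97.4] y [-16.2  27. ]
end 693 -0.019858350033539397 -0.0014972801794323797 -0.01662069145807976 0.014016053763363547
endface 1176 [array([52.5, 55.6]), array([-12.8,  16.7]), array([-16.1,  13.4])]
[(0.86, [353.6, 163.7, 374.3, 222.3]), (0.62, [431.1, 180.6, 444.9, 197.9])]
top block z [nan nan nan] x [-21.9  96. ] y [-16.3  25. ]<stdin>:11: RuntimeWarning: Mean of empty slice
Traceback (most recent call last):
ValueError: zero-size array to reduction operation fmin which has no identity
```

View pics/wrist9.png

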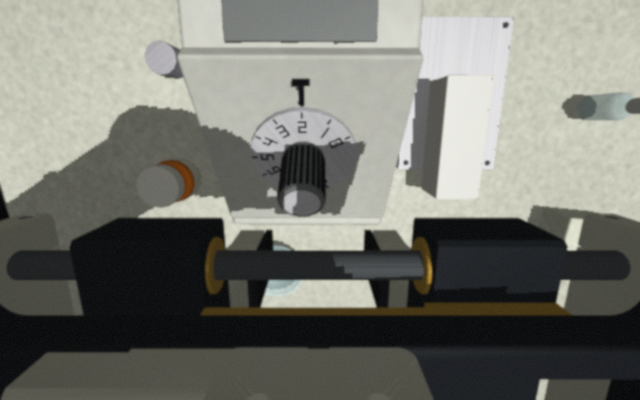

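View pics/top9.png

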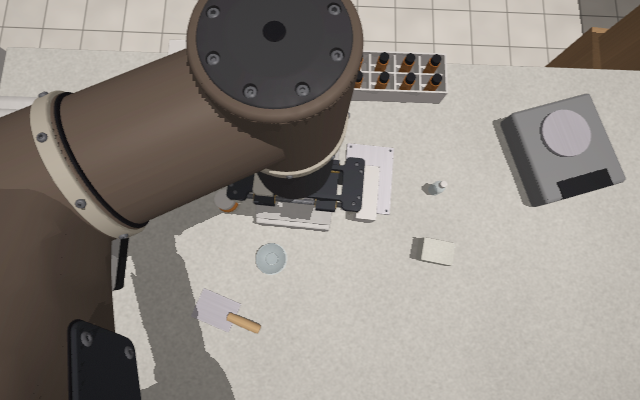

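```bash
python3 - <<'E'
from h import *
s=get_state();f=grab_frame('wrist');W=cloud(f,s)
m=masks_of('block_mid','wrist')[0]['mask'];p=W[m];p=p[np.isfinite(p[:,2])]
d=p-PE;q=np.c_[d@AX,d@AY,p[:,2]]*1000
t=q[(q[:,2]>50)&(q[:,2]<66)]
r=cv2.minAreaRect(t[:,:2].astype(np.float32));print(r,len(t));c=t.mean(0)
A=np.c_[t[:,:2],np.ones(len(t))];k=np.linalg.lstsq(A,t[:,2],rcond=None)[0];print('plane',k,c)
f=grab_frame('scene');W=cloud(f);save(f,'s9')
m=masks_of('block_mid','scene')
if m:
    p=W[m[0]['mask']];p=p[np.isfinite(p[:,2])];d=p-PE;q=np.c_[d@AX,d@AY,p[:,2]]*1000;t=q[(q[:,2]>52)&(q[:,2]<66)];print(m[0]['conf'],cv2.minAreaRect(t[:,:2].astype(np.float32)),np.median(t[:,2]))
E
```

```text
((38.81984329223633, 4.967042922973633), (44.97691345214844, 119.66754150390625), 89.74879455566406) 5806
plane [ 1.13957263e-03 -2.17012173e-02  5.69864973e+01] [42.067256    6.2254275  56.89933667]
0.85 ((37.229225158691406, 6.844799041748047), (45.21276092529297, 120.60392761230469), 88.2410888671875) 59.02266561082353
```

Call:
step_arm:
  deltas:
    - [0,-0.5,1,5,1]
    - [0,-1.2,3,12,1]
    - [0,-2,5,19,1]
    - [0,-3,7.5,26,1]
    - [0,-4,10,33,1]
    - [0,-5,12.5,40,1]
    - [0,-5.4,14,47,1]
    - [2,-5.4,14.3,54,1]
    - [4,-5.4,14.3,61,1]
    - [5,-5.4,14.3,68,1]

```text
t: 12.88
eef_pos: [0.4994, -0.0725, 0.1789]
ee_rot: [-0.472, 1.569, 2.97]
force: [0.9, 0.0, 0.1]
width: 0.0004
```

```bash
python3 - <<'E'
from h import *
to(PE+AX*-.062+AY*.005+[0,0,.034],-184.35)
E
```

```text
t 12.88 pos [ 0.4994 -0.0725  0.1789] jaw az -162.78 q [ 0.245  0.134 -0.449 -0.001 -0.99   0.056] w 0.0004 F [0.9 0.  0.1]
delta cm [13.69 -0.34 -0.3 ] roll 21.56821434476342
```

Call:
step_arm:
  deltas:
    - [1.5,-0.2,-0.1,5,1]
    - [4,-0.3,-0.2,12,1]
    - [7,-0.3,-0.3,19,1]
    - [10,-0.3,-0.3,21.6,1]
    - [12,-0.3,-0.3,21.6,1]
    - [13.2,-0.3,-0.3,21.6,1]
    - [13.6,-0.3,-0.3,21.6,1]
    - [13.6,-0.3,-0.3,21.6,1]
    - [13.6,-0.3,-0.3,21.6,1]
    - [13.6,-0.3,-0.3,21.6,1]

```text
t: 13.72
eef_pos: [0.5035, -0.0675, 0.0457]
ee_rot: [-2.918, 1.569, 0.156]
force: [-0.3, -0.6, 0.6]
width: 0.0
```

```bash
python3 - <<'E'
from h import *
to(PE+AX*-.021+AY*.005+[0,0,.034],-184.35)
f=grab_frame('wrist');save(f,'w10')
E
```

```text
t 13.72 pos [ 0.5035 -0.0675  0.0457] jaw az 176.11 q [ 0.254  0.31  -0.596  0.    -0.663 -0.322] w 0.0 F [-0.3 -0.6  0.6]
delta cm [ 0.37  0.13 -3.86] roll 0.46059896733680716
```

View pics/w10.png

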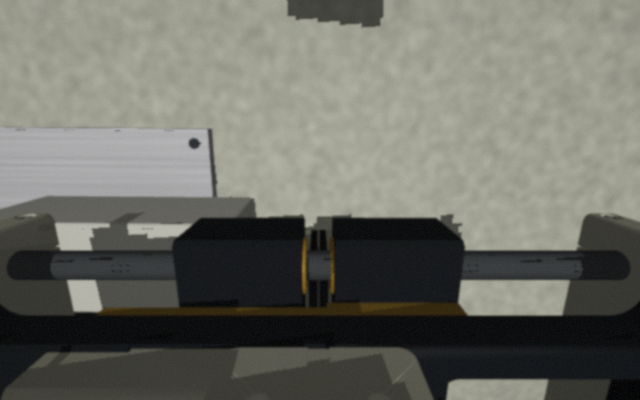

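Call:
step_arm:
  deltas:
    - [0,0,-0.8,0,1]
    - [0,0,-1.5,0,1]
    - [0,0,-2,0,1]
    - [0,0,-2.4,0,1]
    - [0,0,-2.8,0,1]
    - [0,0,-3.2,0,1]
    - [0,0,-3.5,0,1]
    - [0,0,-3.7,0,1]
    - [0,0,-3.8,0,1]
    - [0,0,-3.8,0,1]

```text
t: 14.6
eef_pos: [0.5407, -0.07, 0.0445]
ee_rot: [0.445, 1.571, -2.765]
force: [-2.2, -0.8, 2.9]
width: 0.0001
```

Call:
step_arm:
  deltas:
    - [0,0,0.5,0,1]
    - [0,0,1.2,0,1]
    - [-2,0,1.5,0,1]
    - [-5,0,1.5,0,1]
    - [-8,0,1.5,0,1]
    - [-11.5,0,1.5,0,1]
    - [-15,0,1.5,-5,0.7]
    - [-17,0,1.5,-12,0.5]
    - [-17.5,0,1.5,-19,0.37]
    - [-17.5,0,1.5,-26,0.37]

```text
t: 15.43
eef_pos: [0.5266, -0.0686, 0.2222]
ee_rot: [2.928, 1.565, 0.179]
force: [0.6, -1.1, -0.5]
width: 0.0213
```

```bash
python3 - <<'E'
from h import *
to(AO+AX*-.0445+[0,0,.225],-72.35)
f=grab_frame('wrist');save(f,'w11')
f=grab_frame('scene');W=cloud(f);save(f,'s11')
m=masks_of('block_mid','scene')
if m:
    p=W[m[0]['mask']];p=p[np.isfinite(p[:,2])];d=p-PE;q=np.c_[d@AX,d@AY,p[:,2]]*1000;t=q[(q[:,2]>52)&(q[:,2]<66)];print(m[0]['conf'],cv2.minAreaRect(t[:,:2].astype(np.float32)),np.median(t[:,2]))
E
```

```text
t 15.43 pos [ 0.5266 -0.0686  0.2222] jaw az -157.52 q [ 0.24   0.134 -0.34   0.    -1.091  0.152] w 0.0213 F [ 0.6 -1.1 -0.5]
delta cm [ -0.24 -12.73  -9.  ] roll -85.16536182391314
0.97 ((54.935821533203125, 6.415718078613281), (119.6339340209961, 46.41626739501953), 0.1039656475186348) 59.101677300863464
```

View pics/s11.png

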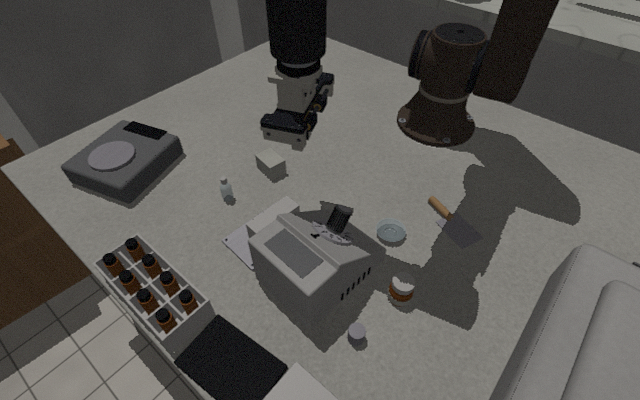

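Call:
step_arm:
  deltas:
    - [0,-1,-1,-7,0.37]
    - [0,-2.5,-2.2,-14,0.37]
    - [0,-4,-3.6,-21,0.37]
    - [0,-5.5,-5,-28,0.37]
    - [0,-7,-6.4,-35,0.37]
    - [0,-8.5,-7.7,-42,0.37]
    - [0,-10,-9,-49,0.37]
    - [0,-11,-10,-56,0.37]
    - [0,-11.8,-10.8,-63,0.37]
    - [0,-11.8,-10.8,-70,0.37]

```text
t: 16.42
eef_pos: [0.5817, 0.0828, 0.2184]
ee_rot: [-1.15, 1.57, -2.682]
force: [-0.6, 0.0, 0.3]
width: 0.0549
```

```bash
python3 - <<'E'
from h import *
to(AO+AX*-.0245+[0,0,.143],-72.35)
E
```

```text
t 16.42 pos [0.5817 0.0828 0.2184] jaw az -87.73 q [ 0.474  0.234 -0.223 -0.    -1.115  1.136] w 0.0549 F [-0.6  0.   0.3]
delta cm [ 7.54 -0.07  0.09] roll -15.38437887876185
```

Call:
step_arm:
  deltas:
    - [0.5,0,0.1,-6,0.37]
    - [1.5,0,0.1,-12,0.37]
    - [3,0,0.1,-15.4,0.37]
    - [5,0,0.1,-15.4,0.37]
    - [6.5,0,0.1,-15.4,0.37]
    - [7.3,0,0.1,-15.4,0.37]
    - [7.5,0,0.1,-15.4,0.37]
    - [7.5,0,0.1,-15.4,0.7]
    - [7.5,0,0.1,-15.4,0.7]
    - [7.5,0,0.1,-15.4,0.7]
  squeeze: 35

```text
t: 17.25
eef_pos: [0.5819, 0.0803, 0.1455]
ee_rot: [1.59, 1.569, 0.324]
force: [0.1, -0.6, 0.0]
width: 0.0406
```

```bash
python3 - <<'E'
from h import *
to(AO+AX*-.0245+[0,0,.143],-72.35)
f=grab_frame('wrist');save(f,'w12')
E
```

```text
t 17.25 pos [0.5819 0.0803 0.1455] jaw az -72.51 q [ 0.47   0.297 -0.318  0.    -0.954  1.406] w 0.0406 F [ 0.1 -0.6  0. ]
delta cm [ 0.25 -0.04 -0.18] roll -0.16411528740468384
```

View pics/w12.png

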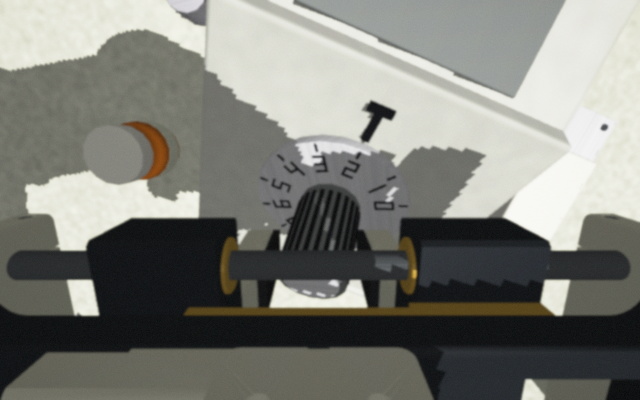

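Call:
step_arm:
  deltas:
    - [0,0,0,0,0.7]
    - [0,0,0,0,0.7]
    - [0,0,0,6,0.7]
    - [0,0,0,12,0.7]
    - [0,0,0,18,0.7]
    - [0,0,0,24,0.7]
    - [0,0,0,30,0.7]
    - [0,0,0,36,0.7]
    - [0,0,0,42,0.7]
    - [0,0,0,44,0.7]

```text
t: 18.13
eef_pos: [0.5815, 0.0826, 0.1461]
ee_rot: [3.079, 1.566, 1.042]
force: [-10.8, 10.7, 11.5]
width: 0.0369
```

```bash
python3 - <<'E'
from h import *
to(AO+AX*-.0245+[0,0,.143],-72.35)
f=grab_frame('wrist');save(f,'w13')
E
```

```text
t 18.13 pos [0.5815 0.0826 0.1461] jaw az -116.72 q [ 0.472  0.295 -0.317 -0.003 -0.954  0.634] w 0.0369 F [-10.8  10.7  11.5]
delta cm [ 0.31 -0.02  0.1 ] roll -44.37493741659159
```

View pics/w13.png

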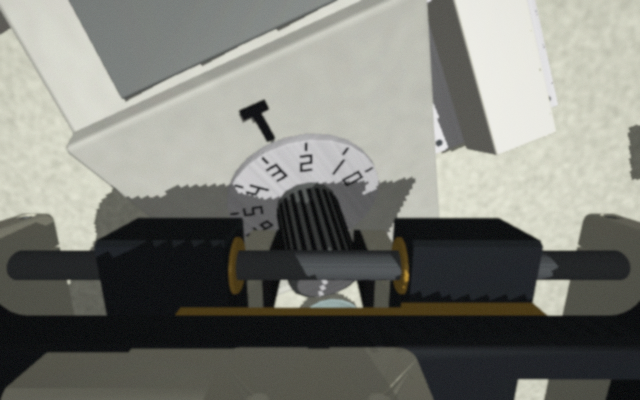

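Call:
step_arm:
  deltas:
    - [0,0,0,0,0.37]
    - [0,0,0,0,0.37]
    - [0,0,0,0,0.37]
    - [0,0,0,-7,0.37]
    - [0,0,0,-14,0.37]
    - [0,0,0,-21,0.37]
    - [0,0,0,-28,0.37]
    - [0,0,0,-35,0.37]
    - [0,0,0,-42,0.37]
    - [0,0,0,-46,0.37]

```text
t: 19.02
eef_pos: [0.5812, 0.0796, 0.1443]
ee_rot: [-1.287, 1.57, -2.51]
force: [-0.1, -0.0, -0.5]
width: 0.0553
```

```bash
python3 - <<'E'
from h import *
to(AO+AX*-.0245+[0,0,.145],-72.35)
f=grab_frame('wrist');save(f,'w14')
E
```

```text
t 19.02 pos [0.5812 0.0796 0.1443] jaw az -70.12 q [ 0.469  0.298 -0.32   0.    -0.954  1.448] w 0.0553 F [-0.1 -0.  -0.5]
delta cm [-0.07  0.06 -0.22] roll 2.231421517830711
```

View pics/w14.png

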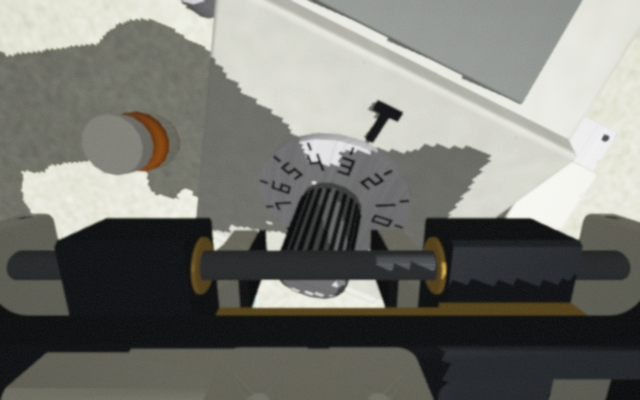

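Call:
step_arm:
  deltas:
    - [0,0,0,0,0.7]
    - [0,0,0,0,0.7]
    - [0,0,0,0,0.7]
    - [0,0,0,7,0.7]
    - [0,0,0,14,0.7]
    - [0,0,0,21,0.7]
    - [0,0,0,28,0.7]
    - [0,0,0,35,0.7]
    - [0,0,0,42,0.7]
    - [0,0,0,47,0.7]

```text
t: 19.9
eef_pos: [0.5812, 0.0828, 0.1454]
ee_rot: [-2.955, 1.566, 1.271]
force: [-10.8, 14.2, 11.3]
width: 0.0366
```

Call:
step_arm:
  deltas:
    - [0,0,0,0,0.37]
    - [0,0,0,0,0.37]
    - [0,0,0,0,0.37]
    - [0,0,0,-7,0.37]
    - [0,0,0,-14,0.37]
    - [0,0,0,-21,0.37]
    - [0,0,0,-28,0.37]
    - [0,0,0,-35,0.37]
    - [0,0,0,-42,0.37]
    - [0,0,0,-47,0.37]

```text
t: 20.73
eef_pos: [0.5813, 0.0795, 0.1443]
ee_rot: [-1.14, 1.57, -2.364]
force: [0.6, -0.5, -0.1]
width: 0.0554
```

```bash
python3 - <<'E'
from h import *
to(AO+AX*-.0245+[0,0,.145],-72.35)
f=grab_frame('wrist');save(f,'w15')
E
```

```text
t 20.73 pos [0.5813 0.0795 0.1443] jaw az -70.17 q [ 0.469  0.298 -0.32   0.    -0.954  1.447] w 0.0554 F [ 0.6 -0.5 -0.1]
delta cm [-0.07  0.05 -0.23] roll 2.177855856884662
```

View pics/w15.png

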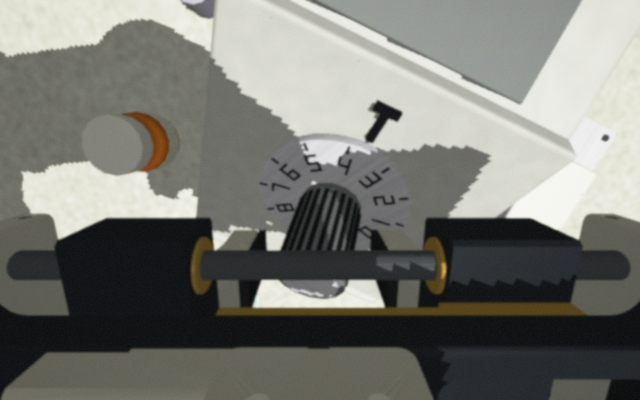

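At 4 now. The stroke is reliable: repeat it, shifted 2 mm to centre on the barrel.

Call:
step_arm:
  deltas:
    - [0,0,-0.2,0,0.7]
    - [0,0,-0.2,0,0.7]
    - [0,0,-0.2,0,0.7]
    - [0,0,-0.2,7,0.7]
    - [0,0,-0.2,14,0.7]
    - [0,0,-0.2,21,0.7]
    - [0,0,-0.2,28,0.7]
    - [0,0,-0.2,35,0.7]
    - [0,0,-0.2,42,0.7]
    - [0,0,-0.2,47,0.7]

```text
t: 21.62
eef_pos: [0.5801, 0.0834, 0.1453]
ee_rot: [-2.642, 1.568, 1.584]
force: [-12.6, 9.4, 13.5]
width: 0.0366
```

Call:
step_arm:
  deltas:
    - [0,0,0,0,0.37]
    - [0,0,0,0,0.37]
    - [0,0,0,0,0.37]
    - [0,0,0,-7,0.37]
    - [0,0,0,-14,0.37]
    - [0,0,0,-21,0.37]
    - [0,0,0,-28,0.37]
    - [0,0,0,-35,0.37]
    - [0,0,0,-42,0.37]
    - [0,0,0,-47,0.37]

```text
t: 22.45
eef_pos: [0.5807, 0.0816, 0.1443]
ee_rot: [-1.002, 1.57, -2.227]
force: [0.9, 0.4, -0.5]
width: 0.0553
```

```bash
python3 - <<'E'
from h import *
to(AO+AX*-.0245+[0,0,.145],-72.35)
f=grab_frame('wrist');save(f,'w16')
E
```

```text
t 22.45 pos [0.5807 0.0816 0.1443] jaw az -70.16 q [ 0.473  0.298 -0.32   0.    -0.953  1.444] w 0.0553 F [ 0.9  0.4 -0.5]
delta cm [-0.07  0.04 -0.01] roll 2.190601698711191
```

View pics/w16.png

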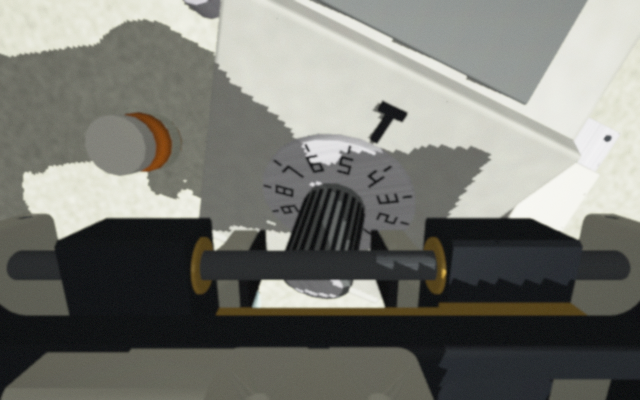

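Call:
step_arm:
  deltas:
    - [0,0,0,0,0.7]
    - [0,0,0,0,0.7]
    - [0,0,0,0,0.7]
    - [0,0,0,7,0.7]
    - [0,0,0,14,0.7]
    - [0,0,0,21,0.7]
    - [0,0,0,28,0.7]
    - [0,0,0,35,0.7]
    - [0,0,0,42,0.7]
    - [0,0,0,47,0.7]

```text
t: 23.33
eef_pos: [0.58, 0.0834, 0.1452]
ee_rot: [-2.58, 1.568, 1.645]
force: [-12.6, 10.5, 13.1]
width: 0.0364
```

Call:
step_arm:
  deltas:
    - [0,0,0,0,0.37]
    - [0,0,0,0,0.37]
    - [0,0,0,0,0.37]
    - [0,0,0,-7,0.37]
    - [0,0,0,-14,0.37]
    - [0,0,0,-21,0.37]
    - [0,0,0,-28,0.37]
    - [0,0,0,-35,0.37]
    - [0,0,0,-42,0.37]
    - [0,0,0,-47,0.37]

```text
t: 24.17
eef_pos: [0.5807, 0.0816, 0.1444]
ee_rot: [-0.864, 1.57, -2.088]
force: [0.9, 0.7, 0.2]
width: 0.0552
```

```bash
python3 - <<'E'
from h import *
to(AO+AX*-.0245+[0,0,.145],-72.35)
f=grab_frame('wrist');save(f,'w17')
E
```

```text
t 24.17 pos [0.5807 0.0816 0.1444] jaw az -70.16 q [ 0.473  0.298 -0.32   0.    -0.953  1.444] w 0.0552 F [0.9 0.7 0.2]
delta cm [-0.06  0.03 -0.02] roll 2.1890480195376227
```

View pics/w17.png

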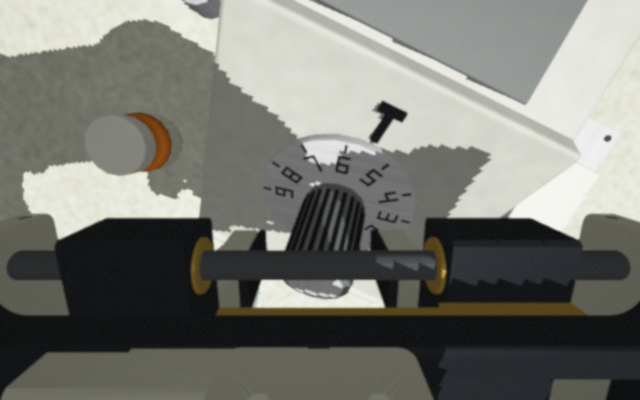

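```bash
python3 - <<'E'
import cv2,numpy as np
a=[cv2.resize(cv2.imread(f'pics/w{k}.png')[90:240,250:430],None,fx=2.2,fy=1.9,interpolation=2) for k in (12,14,16,17)]
cv2.imwrite('pics/cmp.png',np.vstack([np.hstack(a[:2]),np.hstack(a[2:])]))
E
```

```text
(no output)
```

View pics/cmp.png

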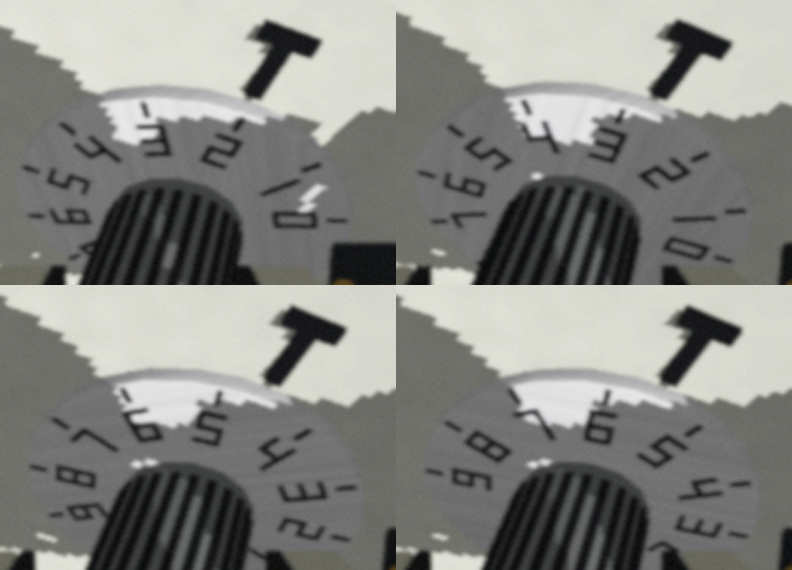

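Call:
step_arm:
  deltas:
    - [0,0,0,0,0.2]
    - [0,0,0,0,0.2]
    - [0,0,0,0,0.2]
    - [-1,0,0,0,0.2]
    - [-3,0,0,4,0.2]
    - [-5,0,0,10,0.2]
    - [-7,0,0,17,0.2]
    - [-8,0,0,24,0.2]
    - [-8,0,0,24,0.2]
    - [-8,0,0,24,0.2]

```text
t: 25.05
eef_pos: [0.5809, 0.0821, 0.2256]
ee_rot: [2.158, 1.569, 0.511]
force: [-0.8, -0.4, -0.6]
width: 0.0697
```

```bash
python3 - <<'E'
from h import *
to(AO+AX*-.0245+[0,0,.145],-72.35)
f=grab_frame('wrist');save(f,'w18')
c=f['pixels'][50:230,210:400];cv2.imwrite('pics/w18c.png',cv2.cvtColor(cv2.resize(c,None,fx=3,fy=3,interpolation=2),4))
E
```

```text
t 25.05 pos [0.5809 0.0821 0.2256] jaw az -94.37 q [ 0.473  0.226 -0.216 -0.    -1.127  1.021] w 0.0697 F [-0.8 -0.4 -0.6]
delta cm [ 8.06 -0.    0.03] roll -22.020178770205092
```

View pics/w18c.png

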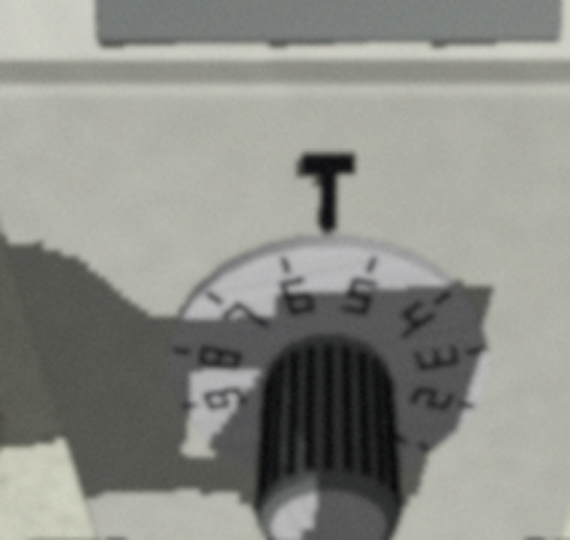

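Call:
step_arm:
  deltas:
    - [0,0,0,-7,0.3]
    - [0,0,0,-14,0.3]
    - [0,0,0,-21,0.3]
    - [1,0,0,-28,0.3]
    - [3,0,0,-30,0.3]
    - [5,0,0,-30,0.3]
    - [6.5,0,0,-30,0.3]
    - [7.5,0,0,-30,0.3]
    - [8,0,0,-30,0.3]
    - [8,0,0,-30,0.7]

```text
t: 25.93
eef_pos: [0.58, 0.0816, 0.1431]
ee_rot: [-1.582, 1.568, -2.706]
force: [1.1, 0.0, 0.1]
width: 0.0584
```

```bash
python3 - <<'E'
from h import *
to(AO+AX*-.0245+[0,0,.145],-64.35)
f=grab_frame('wrist');save(f,'w19')
c=f['pixels'][80:260,230:430];cv2.imwrite('pics/w19c.png',cv2.cvtColor(cv2.resize(c,None,fx=3,fy=3,interpolation=2),4))
E
```

```text
t 25.93 pos [0.58   0.0816 0.1431] jaw az -64.43 q [ 0.473  0.299 -0.321 -0.    -0.953  1.544] w 0.0584 F [1.1 0.  0.1]
delta cm [-0.19  0.1   0.02] roll -0.07843783408223715
```

View pics/w19c.png

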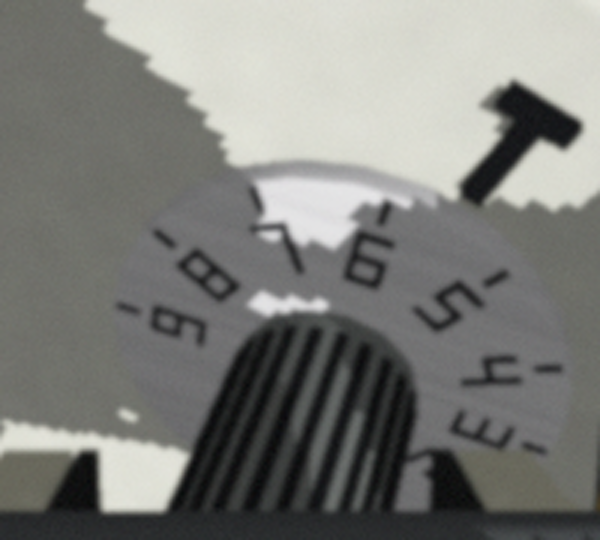

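Call:
step_arm:
  deltas:
    - [0,0,0,0,0.7]
    - [0,0,0,0,0.7]
    - [0,0,0,0,0.7]
    - [0,0,0,5,0.7]
    - [0,0,0,12,0.7]
    - [0,0,0,19,0.7]
    - [0,0,0,26,0.7]
    - [0,0,0,33,0.7]
    - [0,0,0,40,0.7]
    - [0,0,0,46,0.7]

```text
t: 26.82
eef_pos: [0.5808, 0.0826, 0.1458]
ee_rot: [2.755, 1.569, 0.822]
force: [-7.9, 3.1, 6.8]
width: 0.0354
```

```bash
python3 - <<'E'
from h import *
to(AO+AX*-.0245+[0,0,.145],-64.35)
f=grab_frame('wrist');save(f,'w20')
c=f['pixels'][80:260,210:410];cv2.imwrite('pics/w20c.png',cv2.cvtColor(cv2.resize(c,None,fx=3,fy=3,interpolation=2),4))
E
```

```text
t 26.82 pos [0.5808 0.0826 0.1458] jaw az -110.75 q [ 0.474  0.295 -0.319 -0.001 -0.954  0.735] w 0.0354 F [-7.9  3.1  6.8]
delta cm [0.08 0.04 0.07] roll -46.40046502865417
```

View pics/w20c.png

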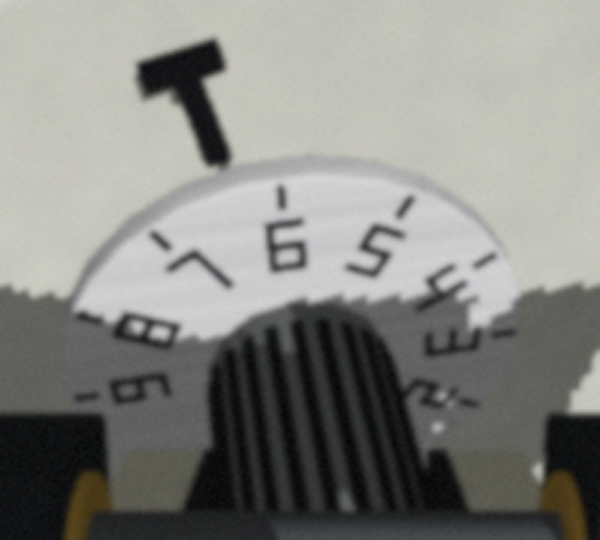

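Call:
step_arm:
  deltas:
    - [0,0,0,4,0.7]
    - [0,0,0,8,0.7]
    - [0,0,0,12,0.7]
    - [0,0,0,16,0.7]
    - [0,0,0,19,0.7]
    - [0,0,0,19,0.7]
    - [0,0,0,19,0.7]
    - [0,0,0,19,0.7]
    - [0,0,0,19,0.7]
    - [0,0,0,19,0.7]

```text
t: 27.7
eef_pos: [0.5799, 0.0847, 0.1474]
ee_rot: [-2.825, 1.566, 1.2]
force: [-17.0, 11.9, 17.5]
width: 0.0385
```

```bash
python3 - <<'E'
from h import *
to(AO+AX*-.0245+[0,0,.145],-64.35)
f=grab_frame('wrist');save(f,'w21')
c=f['pixels'][80:260,210:410];cv2.imwrite('pics/w21c.png',cv2.cvtColor(cv2.resize(c,None,fx=3,fy=3,interpolation=2),4))
E
```

```text
t 27.7 pos [0.5799 0.0847 0.1474] jaw az -129.36 q [ 0.476  0.292 -0.318 -0.004 -0.957  0.41 ] w 0.0385 F [-17.   11.9  17.5]
delta cm [0.24 0.26 0.15] roll -65.01426856980117
```

View pics/w21c.png

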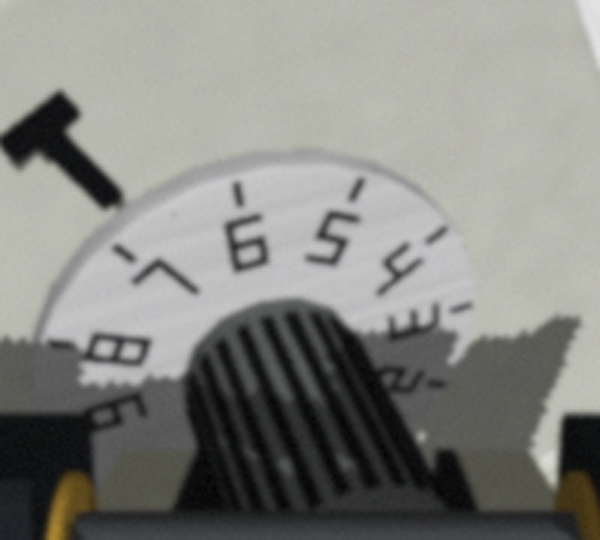

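Call:
step_arm:
  deltas:
    - [0,0,0,0,0.3]
    - [0,0,0,0,0.3]
    - [0,0,0,0,0.3]
    - [0,0,0,0,0.3]
    - [0,0,0,0,0.3]
    - [0,0,0,0,0.3]
    - [0,0,0,0,0.3]
    - [0,0,0,0,0.3]
    - [0,0,0,0,0.3]
    - [0,0,0,0,0.3]

```text
t: 28.58
eef_pos: [0.5807, 0.0818, 0.1444]
ee_rot: [-0.48, 1.571, -2.74]
force: [-0.3, 0.6, 0.4]
width: 0.0614
```

```bash
python3 - <<'E'
from h import *
to(AO+AX*-.0245+[0,0,.145],-64.35)
f=grab_frame('wrist');save(f,'w22')
c=f['pixels'][80:260,210:410];cv2.imwrite('pics/w22c.png',cv2.cvtColor(cv2.resize(c,None,fx=3,fy=3,interpolation=2),4))
E
```

```text
t 28.58 pos [0.5807 0.0818 0.1444] jaw az -129.49 q [ 0.473  0.297 -0.32  -0.    -0.953  0.408] w 0.0614 F [-0.3  0.6  0.4]
delta cm [-0.06  0.02 -0.02] roll -65.13969260213392
```

View pics/w22c.png

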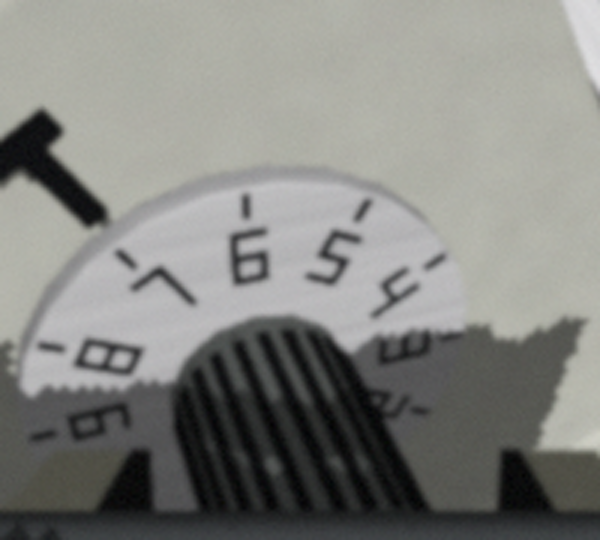

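Call:
step_arm:
  deltas:
    - [-0.5,0,0,0,0.3]
    - [-1.2,0,0,0,0.3]
    - [-2.2,0,0,0,0.3]
    - [-3.5,0,0,0,0.3]
    - [-5,0,0,0,0.3]
    - [-7,0,0,0,0.3]
    - [-9,0,0,0,0.3]
    - [-10,0,0,10,0.3]
    - [-10,0,0,0,0.3]
    - [-10,0,0,0,0.3]

```text
t: 29.47
eef_pos: [0.5812, 0.0821, 0.2468]
ee_rot: [2.665, 1.568, 0.411]
force: [0.4, -0.3, 0.1]
width: 0.0615
```

```bash
python3 - <<'E'
from h import *
to(AO+AX*-.12+AY*.03+[0,0,.25],-94.35)
f=grab_frame('wrist');save(f,'w23')
E
```

```text
t 29.47 pos [0.5812 0.0821 0.2468] jaw az -129.16 q [ 0.473  0.211 -0.186  0.    -1.171  0.414] w 0.0615 F [ 0.4 -0.3  0.1]
delta cm [-0.35 -9.55  3.02] roll -34.81207998920274
```

View pics/w23.png

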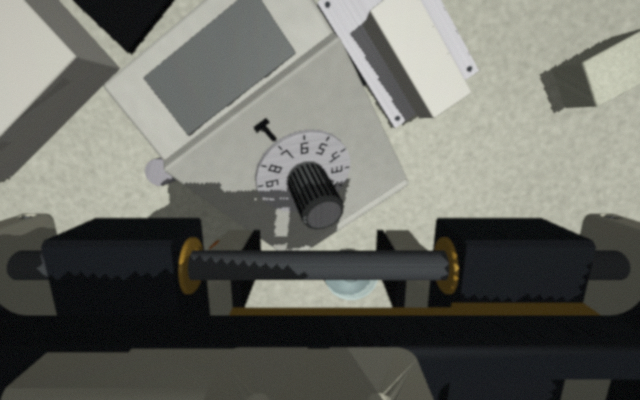

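Call:
step_arm:
  deltas:
    - [0,-1,0.3,-5,0.3]
    - [0,-2.5,0.8,-12,0.3]
    - [0,-4,1.3,-19,0.3]
    - [0,-6,1.9,-26,0.3]
    - [0,-8,2.5,-33,0.3]
    - [0,-9,2.8,-34.8,0.3]
    - [0,-9.5,3,-34.8,0.3]
    - [0,-9.5,3,-34.8,0.3]
    - [0,-9.5,3,-34.8,0.3]
    - [0,-9.5,3,-34.8,0.3]

```text
t: 30.35
eef_pos: [0.4889, 0.1191, 0.2445]
ee_rot: [0.214, 1.571, -1.441]
force: [0.4, -0.7, 0.6]
width: 0.0613
```

```bash
python3 - <<'E'
from h import *
to(AO+AX*-.12+AY*.03+[0,0,.25],-94.35)
f=grab_frame('wrist');save(f,'w24')
f=grab_frame('scene');W=cloud(f);save(f,'s24')
for t in ['block_mid','jar','vial','dish','carton','weight']:
    for m in masks_of(t,'scene')[:1]:
        p=W[m['mask']];p=p[np.isfinite(p[:,0])];print(t,round(m['conf'],2),np.round(np.percentile(p,[3,50,97],axis=0),3).tolist())
        if t=='block_mid':
            d=p-PE;q=np.c_[d@AX,d@AY,p[:,2]]*1000;tt=q[(q[:,2]>52)&(q[:,2]<66)];print(cv2.minAreaRect(tt[:,:2].astype(np.float32)),np.median(tt[:,2]))
E
```

```text
t 30.35 pos [0.4889 0.1191 0.2445] jaw az -94.8 q [ 0.63   0.073 -0.357  0.    -1.141  0.857] w 0.0613 F [ 0.4 -0.7  0.6]
delta cm [-0.55 -0.09  0.01] roll -0.45138689730731585
block_mid 0.66 [[0.561, -0.098, 0.038], [0.621, -0.078, 0.059], [0.676, -0.05, 0.061]]
((53.96476745605469, 6.604631423950195), (44.14188003540039, 120.78254699707031), 88.66675567626953) 59.07413052469768
vial 0.8 [[0.584, -0.281, 0.001], [0.624, -0.23, 0.036], [0.634, -0.223, 0.071]]
dish 0.75 [[0.422, 0.105, 0.004], [0.446, 0.131, 0.01], [0.477, 0.162, 0.018]]
weight 0.75 [[0.689, 0.206, 0.004], [0.707, 0.221, 0.035], [0.716, 0.234, 0.038]]
```

View pics/w24.png

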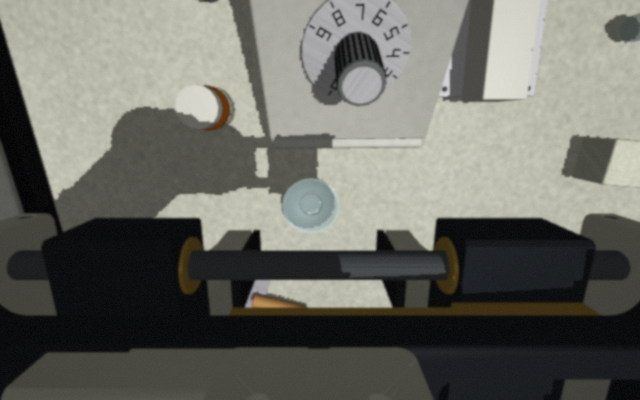

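Call:
step_arm:
  deltas:
    - [0,0,-2,0,0.3]
    - [0,-0.5,-5,0,0.3]
    - [0,-1,-9,0,0.2]
    - [0,-2,-13,0,0.2]
    - [0,-3,-17,0,0.2]
    - [0,-4,-21,0,0.2]
    - [0,-5,-25,0,0.2]
    - [0,-6,-29,0,0.2]
    - [0,-7,-32,0,0.2]
    - [0,-7,-33,0,0.2]

```text
t: 31.58
eef_pos: [0.444, 0.4579, 0.2437]
ee_rot: [-0.725, 1.57, -2.375]
force: [0.5, 0.2, -0.3]
width: 0.0703
```

Call:
step_arm:
  deltas:
    - [0,0,-1,0,0.2]
    - [0,-1,-3,0,0.2]
    - [0,-2,-6,0,0.2]
    - [0,-4,-9,0,0.2]
    - [0,-6,-12,0,0.2]
    - [0,-8,-14,0,0.2]
    - [0,-9,-15,0,0.2]
    - [0,-9,-15,0,0.2]
    - [0,-9,-15,0,0.2]
    - [0,-9,-15,0,0.2]

```text
t: 32.42
eef_pos: [0.3688, 0.6096, 0.2447]
ee_rot: [0.313, 1.57, -1.34]
force: [0.8, -0.6, -0.2]
width: 0.0705
```

```bash
python3 - <<'E'
from h import *
to([.3,.6,.24])
f=grab_frame('top');W=cloud(f);save(f,'t25')
for t in ['block_mid','jar','vial','dish','carton','weight']:
    for m in masks_of(t,'top')[:1]:
        p=W[m['mask']];p=p[np.isfinite(p[:,0])];print(t,round(m['conf'],2),m['extent'],np.round(np.percentile(p,[3,50,97],axis=0),3).tolist())
c=f['pixels'][90:290,200:460];cv2.imwrite('pics/t25c.png',cv2.cvtColor(cv2.resize(c,None,fx=3,fy=3,interpolation=2),4))
f=grab_frame('scene');W=cloud(f);save(f,'s25')
for t in ['jar','carton']:
    for m in masks_of(t,'scene')[:1]:
        p=W[m['mask']];p=p[np.isfinite(p[:,0])];print(t,m['extent'])
E
```

```text
t 32.42 pos [0.3688 0.6096 0.2447] jaw az -94.73 q [ 1.299  0.42   0.107  0.    -1.259  0.189] w 0.0705 F [ 0.8 -0.6 -0.2]
delta cm [ 0.47 -6.77  1.52] roll None
block_mid 0.87 [354.1, 159.9, 378.2, 214.1] [[0.558, -0.097, 0.031], [0.613, -0.075, 0.059], [0.671, -0.053, 0.061]]
jar 0.78 [215.6, 191.3, 242.1, 217.8] [[0.553, 0.209, 0.015], [0.57, 0.227, 0.06], [0.592, 0.249, 0.062]]
vial 0.48 [431.2, 180.6, 446.2, 197.1] [[0.608, -0.246, 0.011], [0.617, -0.233, 0.046], [0.63, -0.225, 0.072]]
dish 0.93 [254.5, 240.0, 284.6, 275.4] [[0.424, 0.101, 0.003], [0.453, 0.131, 0.01], [0.482, 0.161, 0.018]]
carton 0.93 [414.4, 236.9, 455.0, 262.2] [[0.452, -0.262, 0.015], [0.477, -0.225, 0.046], [0.502, -0.194, 0.048]]
weight 0.66 [229.0, 138.1, 247.7, 157.6] [[0.685, 0.202, 0.003], [0.697, 0.215, 0.034], [0.714, 0.23, 0.037]]
jar [388.6, 271.0, 416.8, 302.5]
carton [257.1, 146.5, 286.4, 180.0]
```

View pics/t25c.png

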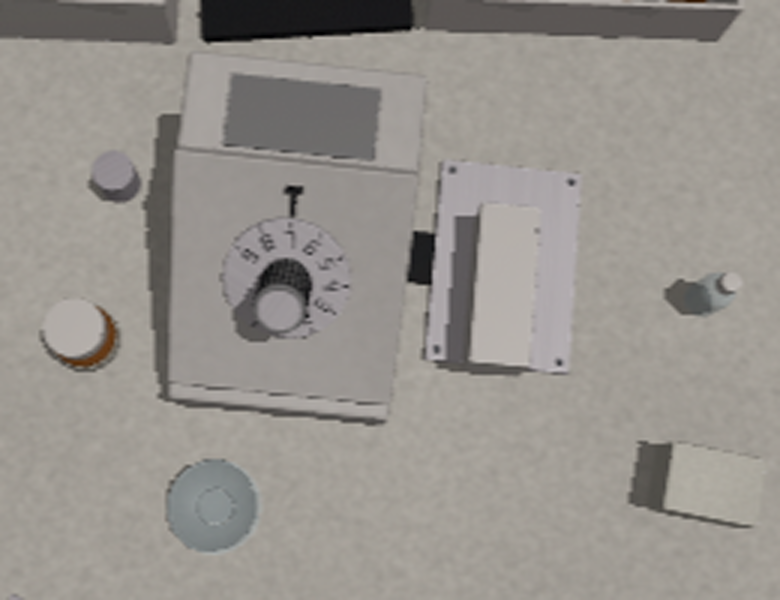

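7 is under the index mark, the block lies on the plate, and everything else is unmoved. I'm handing in.

```bash
python3 -c "
from station import *
print(job_done())"
```

```text
the job is handed in; nothing more can be done
None
```

The block is lying flat on its side, lengthwise on the plate, and the sleeve is clicked in at 7. I handed the job in at about 32 s.

- **Block:** I gripped it, squared it and slid its foot against the plate edge. I then tipped it with closed fingers near the top. It landed overhanging the front edge by about 20 mm, so I nudged it in along the plate. My last measurements put its top about 59 mm high and its long axis within about 1.5° of the plate's. It spans roughly −5 to +115 mm from the front edge.
- **Sleeve:** It started at 2. I turned it clockwise in several gripped strokes. On the earlier strokes, turning the fingers back dragged the sleeve part of the way, leaving it about halfway between 5 and 6. For the last stroke I opened the fingers without turning and lifted straight off. The final top view shows 7 directly under the index mark.
- **Other items:** The jar, vial, dish, carton and weight measure within about 2 mm of their starting positions. The gripper is open and well clear of everything.
- **Checks that failed or disagreed:** The wrist camera placed the block's front face about 2 mm further from the robot than the plate edge measured with the other cameras. I treated that as calibration error. In one late scene view, the jar and carton were not detected, but later views found both in place.

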